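Bed a practice block on its parallels

ROBOT

A 6-joint arm with a two-finger parallel gripper is mounted at the origin on the work surface. World frame = base frame: x ahead of the robot, y to its left, z up, the work surface at z = 0. Lengths are in m, angles in degrees, forces in N, time in s.
With the tool pointing down it reaches from about 0.3 to 0.75 m from the base axis. Payload 8.5 kg.
Tool frame: the origin (TCP) lies midway between the tips of the shut fingers; the grasp point (between the pads) lies 19 mm behind it (env.grip_depth is the distance from the TCP to the grasp point, in m); x points along the fingers, y is the direction in which the jaws open and shut, and the axes are right-handed (so a half turn about x gives the same grasp; the last joint's range is limited). The gripper opens to 85 mm and grips with 20 to 120 N. Pads are 22 mm wide; open, the fingers measure 114 mm over their backs; the gripper's body (76 mm by 85 mm) begins 54 mm behind the grasp point. The pads swing forward as they close: fully open they stand 13 mm farther back than shut.
Start: joints at [51.549, 21.807, 74.336, -0, 83.858, -12.336], TCP at [0.242, 0.494, 0.206] pointing down, gripper open.
Joint ranges: [-178.18, 178.18], [-50.72, 133.34], [12.68, 142.11], [-81.47, 261.47], [9.98, 163.14], [-165.26, 165.26]. Speed limits (degrees/s): [136.94, 136.94, 180, 180, 180, 180].

INTERFACE

Orientations are given as a 3x3 rotation matrix whose columns are the frame's x, y, z axes.
In Python, from rig import env gives the robot as it stands.
- The arm moves only by the tool play_rows, never from a script. Its arguments are lists of equal length, an entry for each row: "travel": the shift along the world's x, y, z in cm, a list of three; "rotation": the turn, a rotation vector about the world's x, y, z in rad, a list of three; "claw": the finger opening in cm, from 0 to 8.54. A call has 1 to 12 rows; each row shifts and turns the pose as measured when the row begins; what a row does not reach is not made up. A row lasts 1/12 s, in which the tool goes at most 41.7 mm and 7.16 degrees, less where a joint would pass 70% of its speed; a pose out of reach is approached as far as the arm can. A call is refused whole if a number of a shift passes 4.17 or a number of a turn 0.125, either way. A call with a gripper value outside its range is refused whole. The fingers move at their own pace and stop on an object; "squeeze" is the grip in N (left out, the last holds). Time passes only in rows, so rows that do not move let the fingers close. It gives the time, the measured TCP pose, the force and the opening at its end, in the units of the state.
- env.observe(): the state, without advancing time (a new reading comes with each control period).
- env.get_image(name): name is "side" or "top" or "wrist"; returns the picture (384x512x3 uint8, red, green, blue); there is no depth.
- env.camera_info(name): a dict with "vertical_fov" (degrees; the focal length in pixels is half the picture's height over the tangent of half this angle, whatever the lens; pixels are square), "cx", "cy" (the principal point, pixels), "eye" and "rotation" of the camera in the world. Camera axes: x right, y down, z forward; pixel columns grow to the right and rows downward; lengths in m; the calibration is good to about 2 mm. The wrist camera is an equidistant fisheye: a pixel r from the principal point sees the ray r / f radians off the axis. A picture is of the moment at which its call begins: read the wrist's pose just before it. camera_info takes no time and is no camera call; for the wrist camera it gives the pose at the moment of the call.
- env.close_job(): hands the job in, once; it reports no verdict.
The state is a dict: "time_s": time; "q": joint angles; "qvel": joint speeds; "joint_efforts": joint torques, N m; "position": TCP position; "tool_rot": TCP orientation; "ft_force": force on the tool from outside, world axes, zero at the start; "wrist_torque": the same for the moment, N m; "grip_width": finger opening in m.
Only numpy, scipy, OpenCV 4.12 (cv2) and the standard library are available. Lean on these libraries where they do the work, as an engineer would, in place of code of your own. Each camera call takes 0.05 s, during which the arm holds its last target.

TASK

The cream practice block is nipped high and crooked in the blue bench vise. With the mallet, tap it gently down, without touching the block with the gripper, until it lies flat and tight on both parallels so that they no longer slide. Then stand the mallet back on its black pad as you found it, and check by pushing the end of each parallel lengthwise with the closed fingers, first the parallel nearer the screw and handle of the vise (the robot's side), then the other; leave both under the block and do not disturb the bottle, the tumbler or the red case.

Things in the scene. Friction and masses are not known exactly. Their poses are not given: they have to be found in the camera images.
- vise: Low blue bench vise, fixed. Origin: centre of its underside, on the table. y runs along the jaws, x across; screw and T-handle reach 155 mm to -x (robot's side), the body 120 mm to +x. Jaws 110 mm long, 56 mm apart about the origin, tops 88 mm up. Bed between them 40 mm up, 110 mm long; the parallels overhang it, with only a 12 mm high foot below.
- block: Cream block, 56 (x) by 120 (y) by 35 mm high, gripped by the jaws. Origin: centre of its underside; axes as the vise's when flat. Starts 3 to 6 mm high, rocked up to 0.04 rad about x. It only slides up or down and rocks, stays where left, and stops hard on the parallels: underside then 65 mm above the table. A hard blow (peak over 250 N) damages it; taps below 80 mm/s are harmless.
- block_top_left (a point): Point on the block's flat top, on its long centre line, 42 mm to +y of its middle: where to tap that end. 100 mm above the table when bedded. About 10 N slides the block down; once one end is bedded, about 12 N over the high end (20 N over the middle) brings the other down; pressing over the bedded end does not. Then 15 to 20 N over each end leaves it tight.
- block_top_right (a point): The same at the other end, 42 mm to -y of the block's middle.
- parallel_front: Aluminium bar 180 mm long (y), 10 mm thick (x), 25 mm high, 0.12 kg, standing loose on edge on the vise's bed under the block, 21.5 mm to -x (screw side) of the vise's middle. Origin: centre of its underside, 40 mm above the table. Its ends stick out about 30 mm beyond the block's. Free, it slides lengthwise at under 1 N; locked, it withstands a firm push of 3 to 5 N.
- parallel_back: The same kind of bar at the other jaw, about 21.5 mm to +x of the vise's middle.
- mallet: Soft-faced mallet, 0.2 to 0.4 kg, standing on one face on the pad. Head 36 mm (x) by 34 mm (y) by 80 mm high, red with white faces; wooden handle 16 mm thick sticking out level to +x from the head, 45 mm up, to 148 mm from the head's centre. Origin: centre of the lower face. Can be held by the head from above, across its 34 mm.
- pad: Black rubber pad, 120 by 120 by 4 mm, fixed to the table. Origin: centre of its underside.
- red_case: Red plastic case, 75 by 130 by 50 mm, loose, at the far side. Origin: centre of its underside. Not to be disturbed.
- bottle: Clear bottle with blue cap, 64 mm wide and 210 mm tall, loose, at the far side. Origin: centre of its underside. Not to be disturbed.
- tumbler: Glass tumbler, 70 mm wide and 110 mm tall, loose, at the far side. Origin: centre of its underside. Not to be disturbed.
Not all that is in view belongs to the job. What is shaped like the mallet but green or yellow is not meant.

How it is judged (in metres and radians):
On the way, in this order (a step that is already met when the one before it is completed fails the run):
1. the block is down at both ends and presses on both parallels (z of each of block_top_left, block_top_right in the frame of vise below 0.1012 m and contact force between block and parallel_front above 2 N and contact force between block and parallel_back above 2 N), for 0.2 s.
2. the front parallel (the vise's screw side) is pushed by the fingers with more than 2 N, with the mallet back on its pad and the block down (contact force between the fingers and parallel_front above 2 N and z of each of block_top_left, block_top_right in the frame of vise below 0.1012 m and horizontal distance between mallet and pad below 0.04 m and angle between mallet's own z axis and vertical below 0.1 rad and height (world z) of mallet below 0.009 m and linear speed of mallet below 0.02 m/s), for 0.15 s.
3. then the back parallel likewise (contact force between the fingers and parallel_back above 2 N and z of each of block_top_left, block_top_right in the frame of vise below 0.1012 m and horizontal distance between mallet and pad below 0.04 m and angle between mallet's own z axis and vertical below 0.1 rad and height (world z) of mallet below 0.009 m and linear speed of mallet below 0.02 m/s), for 0.15 s.
At the end, for the whole second after the job is handed in: Both tap points of the block are under 101.2 mm above the vise's underside; it presses on each parallel with over 2 N; each parallel is within 30 mm of the vise's middle lengthwise; the mallet stands still on the pad, upright within 0.1 rad, centre within 40 mm of the pad's (all of step 1 and y of parallel_front in the frame of vise between -0.03 and 0.03 m and y of parallel_back in the frame of vise between -0.03 and 0.03 m and horizontal distance between mallet and pad below 0.04 m and angle between mallet's own z axis and vertical below 0.1 rad and height (world z) of mallet below 0.009 m and linear speed of mallet below 0.02 m/s); the robot touches nothing.
It fails at once if the mallet hits or presses the block with more than 250 N (contact force between mallet and block above 250 N).
It fails at once if the gripper or arm presses on the block with more than 5 N (contact force between any of the fingers, the arm and block above 5 N).
It fails at once if the red case is moved more than 30 mm (distance of red_case from where it was at the start of the episode above 0.03 m).
It fails at once if the bottle is moved more than 30 mm (distance of bottle from where it was at the start of the episode above 0.03 m).
It fails at once if the tumbler is moved more than 30 mm (distance of tumbler from where it was at the start of the episode above 0.03 m).
It also fails if it takes over 72 s, if anything falls off the work surface, if the arm or the gripper's body presses on something with over 40 N, if the wrist force passes 120 N, or if a joint passes its speed limit or range.

## Working session

There is one attempt and no reset: what is moved stays moved. The work goes in short steps, Python scripts to look and compute and a tool call to move; the robot and the scene stay as the last step left them, time stands still between calls to the robot, and variables do not carry over. Pictures are saved under pics/ and viewed, and the job is handed in when it is done.

Besides the shell and the picture viewer there is one more tool, called after ">>>" as name(argument=value, ...) on one line, values as JSON. play_rows: Moves the arm, as the interface text tells. Its arguments: {"type":"object","properties":{"travel":{"type":"array","items":{"type":"array","items":{"type":"number"}}},"rotation":{"type":"array","items":{"type":"array","items":{"type":"number"}}},"claw":{"type":"array","items":{"type":"number"}},"squeeze":{"type":"number"}},"required":["travel","rotation","claw"]}

```bash
ls; mkdir -p pics; cat > h.py <<'E'
import numpy as np,cv2
from rig import env
def snap(name,fn):
    info=env.camera_info(name); im=env.get_image(name); cv2.imwrite('pics/'+fn+'.png',cv2.cvtColor(im,cv2.COLOR_RGB2BGR)); return im,info
def ray(info,u,v,wrist=False):
    f=192/np.tan(np.radians(info['vertical_fov'])/2)
    a=(u-info['cx']);b=(v-info['cy'])
    if wrist:
        r=np.hypot(a,b);t=r/f;d=np.array([np.sin(t)*a/max(r,1e-9),np.sin(t)*b/max(r,1e-9),np.cos(t)])
    else: d=np.array([a/f,b/f,1.])
    return np.array(info['rotation'])@d
def at(info,u,v,z,wrist=False):
    d=ray(info,u,v,wrist);e=np.array(info['eye']);return e+d*(z-e[2])/d[2]
def proj(info,p):
    f=192/np.tan(np.radians(info['vertical_fov'])/2)
    c=np.array(info['rotation']).T@(np.array(p)-np.array(info['eye']));return info['cx']+f*c[0]/c[2],info['cy']+f*c[1]/c[2]
def crop(fn,x0,x1,y0,y1,s,out):
    im=cv2.imread('pics/'+fn+'.png')[y0:y1,x0:x1];cv2.imwrite('pics/'+out+'.png',cv2.resize(im,None,fx=s,fy=s,interpolation=cv2.INTER_CUBIC))
E
python3 - <<'E'
from h import *
import pickle
s=env.observe();print({k:np.round(v,3) for k,v in s.items()})
D={}
for n in ['top','side','wrist']:
    im,i=snap(n,n+'0');D[n]=i;print(n,i)
pickle.dump(D,open('cam.pkl','wb'))
E
```

```text
pics
{'time_s': np.float64(0.0), 'q': array([ 5.1548e+01,  2.1841e+01,  7.4386e+01, -1.0000e-03,  8.3856e+01,
       -1.2337e+01]), 'qvel': array([-0.064, -0.107,  0.102, -0.01 , -0.037,  0.006]), 'joint_efforts': array([-1.0000e-03, -4.4846e+01, -2.3128e+01, -0.0000e+00,  5.0000e-03,
       -0.0000e+00]), 'position': array([0.242, 0.494, 0.205]), 'tool_rot': array([[-0.001,  0.44 ,  0.898],
       [-0.001,  0.898, -0.44 ],
       [-1.   , -0.001, -0.   ]]), 'ft_force': array([-1.22 , -0.032,  0.659]), 'wrist_torque': array([ 0.004, -0.02 , -0.011]), 'grip_width': np.float64(0.085)}
top {'vertical_fov': 49.67592178894506, 'cx': 255.04739293186302, 'cy': 189.2370767780227, 'eye': array([ 0.42053797, -0.11407334,  1.31113068]), 'rotation': array([[ 1.13464674e-03, -9.87570578e-01,  1.57172091e-01],
       [-9.99933842e-01,  6.78611177e-04,  1.14826245e-02],
       [-1.14465609e-02, -1.57174721e-01, -9.87504473e-01]])}
side {'vertical_fov': 52.81209047616232, 'cx': 253.80174597806396, 'cy': 188.6495687104218, 'eye': array([0.34922561, 0.67070569, 0.72667747]), 'rotation': array([[-0.94948015, -0.20266301,  0.23961458],
       [-0.31377253,  0.59881046, -0.7368669 ],
       [ 0.00585195, -0.77482497, -0.63214873]])}
wrist {'vertical_fov': 65.70646984690485, 'cx': 259.1935801436736, 'cy': 192.58384089081164, 'eye': array([0.17032636, 0.52965625, 0.37393579]), 'rotation': array([[ 0.4406757 ,  0.85213213,  0.28226895],
       [ 0.89766406, -0.41760564, -0.14072944],
       [-0.00204298,  0.31539874, -0.94895704]])}
```

View pics/top0.png

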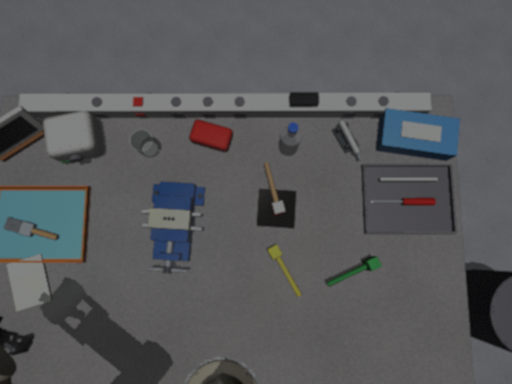

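View pics/side0.png

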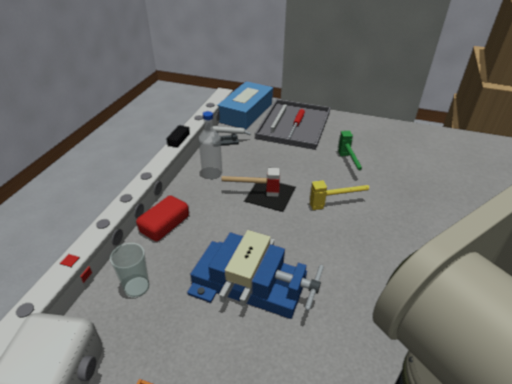

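View pics/wrist0.png

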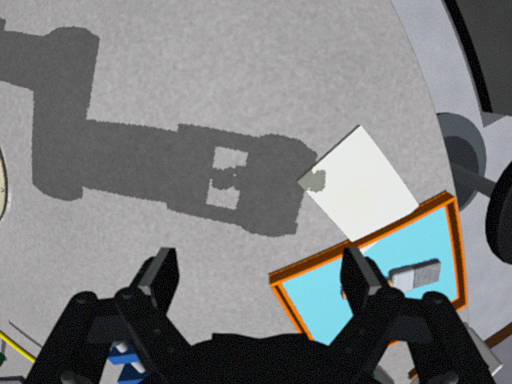

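Candidates shaped like a mallet are red/white at top (278,207), yellow at (275,252), green at (373,264), and a grey hammer in the tray at (20,228). Only the red/white one on the black pad fits the description. I'll confirm it in enlarged crops.

```bash
python3 - <<'E'
from h import *
crop('top0',245,315,155,235,8,'t_m');crop('top0',130,215,175,280,7,'t_v')
crop('side0',215,310,160,215,8,'s_m');crop('side0',180,340,220,320,5,'s_v')
E
```

```text
(no output)
```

View pics/t_m.png

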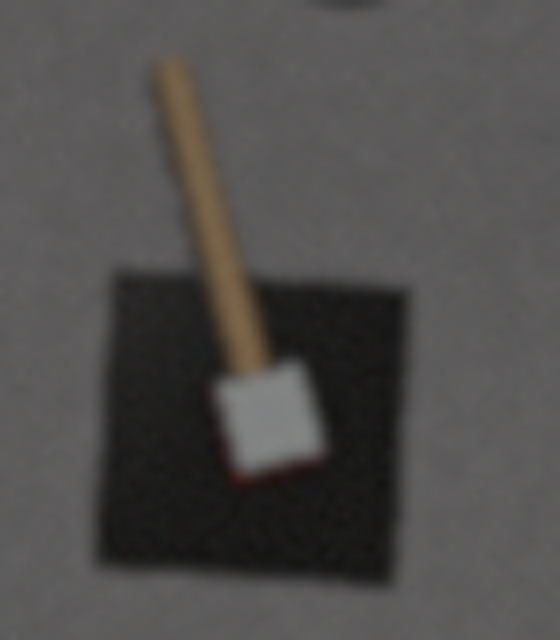

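View pics/t_v.png

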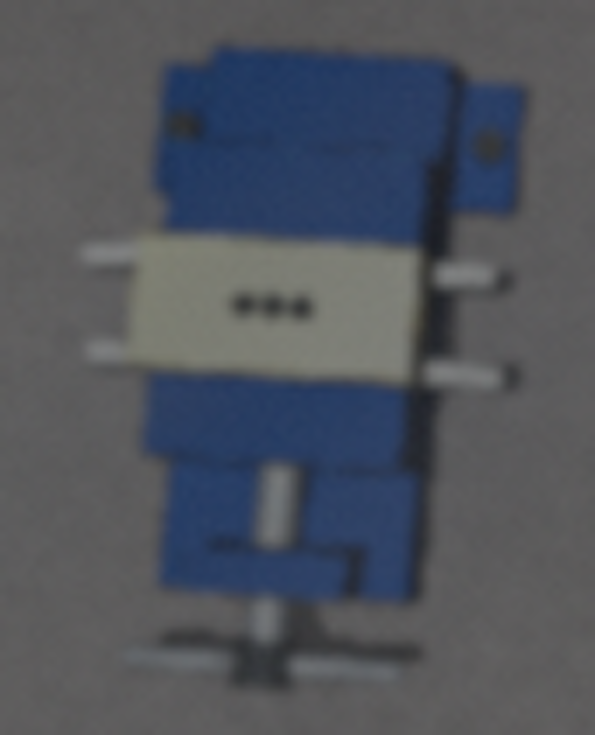

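View pics/s_m.png

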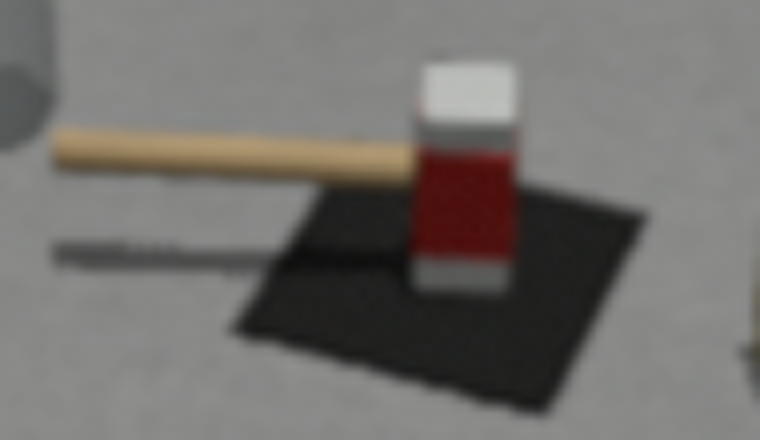

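View pics/s_v.png

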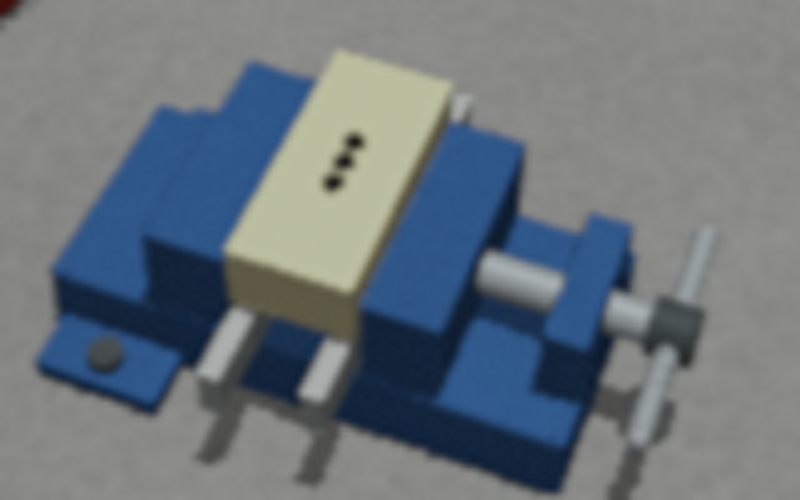

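```bash
python3 - <<'E'
from h import *
import pickle
D=pickle.load(open('cam.pkl','rb'));t=D['top'];s=D['side']
def T(u,v,z):return at(t,130+u/7-.43,175+v/7-.43,z)
def S(u,v,z):return at(s,180+u/5-.4,220+v/5-.4,z)
def TM(u,v,z):return at(t,245+u/8-.44,155+v/8-.44,z)
def SM(u,v,z):return at(s,215+u/8-.44,160+v/8-.44,z)
p=lambda n,x:print(n,np.round(x,4))
for c in [(137,237),(422,245),(412,385),(128,365),(272,306)]: p('blk top',T(*c,.105))
for c in [(335,50),(452,84),(352,292),(228,245),(343,162)]: p('blk side',S(*c,.105))
for c in [(83,253),(88,350),(497,275),(507,375)]: p('par top',T(*c,.065))
for c in [(205,375),(310,395)]: p('par side',S(*c,.065))
for c in [(215,383),(302,362),(325,455),(238,475)]: p('mal top',TM(*c,.084))
p('hand end top',TM(170,62,.049))
for c in [(423,65),(515,65),(518,125),(415,122)]: p('mal side',SM(*c,.084))
p('hand end side',SM(55,150,.049))
for c in [(115,272),(408,290),(392,583),(98,568)]: p('pad top',TM(*c,.004))
for c in [(648,215),(545,412),(235,330)]: p('pad side',SM(*c,.004))
for c in [(150,460),(405,470),(165,235),(425,243)]: p('jaw top',T(*c,.088))
p('Thandle',T(262,660,.06));p('T end',T(130,655,.06));p('T end',T(395,672,.06))
for n,c in dict(case=(211,135),bottle_cap=(293,128),tumb=(140,138)).items(): p(n,at(t,*c,.05))
p('bottle base',at(t,290,145,0.0)); p('tum base',at(t,150,149,0.0))
E
```

```text
blk top [0.5558 0.2104 0.105 ]
blk top [0.5524 0.0907 0.105 ]
blk top [0.494  0.0934 0.105 ]
blk top [0.5022 0.2119 0.105 ]
blk top [0.5268 0.1527 0.105 ]
blk side [0.5545 0.0897 0.105 ]
blk side [0.4986 0.093  0.105 ]
blk side [0.5041 0.2144 0.105 ]
blk side [0.5593 0.2082 0.105 ]
blk side [0.5295 0.1514 0.105 ]
par top [0.5533 0.2443 0.065 ]
par top [0.5114 0.2403 0.065 ]
par top [0.5437 0.0648 0.065 ]
par top [0.5007 0.0595 0.065 ]
par side [0.5572 0.2433 0.065 ]
par side [0.5137 0.2387 0.065 ]
mal top [ 0.576  -0.1487  0.084 ]
mal top [ 0.5839 -0.1811  0.084 ]
mal top [ 0.5491 -0.1893  0.084 ]
mal top [ 0.5416 -0.157   0.084 ]
hand end top [ 0.7063 -0.1328  0.049 ]
mal side [ 0.5858 -0.1795  0.084 ]
mal side [ 0.5551 -0.1899  0.084 ]
mal side [ 0.5448 -0.1565  0.084 ]
mal side [ 0.5788 -0.1468  0.084 ]
hand end side [ 0.7086 -0.134   0.049 ]
pad top [ 0.6308 -0.1113  0.004 ]
pad top [ 0.6234 -0.2279  0.004 ]
pad top [ 0.507 -0.22   0.004]
pad top [ 0.5128 -0.1046  0.004 ]
pad side [ 0.5085 -0.2215  0.004 ]
pad side [ 0.5169 -0.1043  0.004 ]
pad side [ 0.6326 -0.1107  0.004 ]
jaw top [0.4636 0.2056 0.088 ]
jaw top [0.4595 0.0983 0.088 ]
jaw top [0.5585 0.2031 0.088 ]
jaw top [0.5551 0.0923 0.088 ]
Thandle [0.3803 0.1618 0.06  ]
T end [0.3823 0.2181 0.06  ]
T end [0.3754 0.1051 0.06  ]
case [0.7943 0.0395 0.05  ]
bottle_cap [ 0.8165 -0.2187  0.05  ]
tumb [0.785  0.2633 0.05  ]
bottle base [ 0.7748 -0.2124  0.    ]
tum base [0.7623 0.2439 0.    ]
```

The crops confirm the red and white mallet, with its head at about (0.565, -0.169) and yawed about 14°. The handle measures 147 mm, as it should. The block's centre is about (0.528, 0.152), with the vise yawed about -2.5°, and both parallels are centred. I'll move over the mallet.

>>> play_rows(travel=[[1.8,-3.7,0.2],[1.8,-3.7,0.2],[1.8,-3.7,0],[1.8,-3.7,0],[1.8,-3.7,0],[1.8,-3.7,0],[1.8,-3.7,0],[1.8,-3.7,0],[1.8,-3.7,0],[1.8,-3.7,0],[1.8,-3.7,0],[1.8,-3.7,0]], rotation=[[0,0,0.058],[0,0,0.058],[0,0,0.058],[0,0,0.058],[0,0,0.058],[0,0,0.058],[0,0,0.058],[0,0,0.058],[0,0,0.058],[0,0,0.058],[0,0,0.058],[0,0,0.058]], claw=[8.5,8.5,8.5,8.5,8.5,8.5,8.5,8.5,8.5,8.5,8.5,8.5])

```text
time_s: 1.15
position: [0.4533, 0.0434, 0.2074]
tool_rot: [[-0.002, -0.282, 0.96], [-0.003, 0.96, 0.282], [-1.0, -0.002, -0.003]]
ft_force: [1.0, 0.5, 0.3]
grip_width: 0.0849
```

>>> play_rows(travel=[[1.86,-3.53,0],[1.86,-3.53,0],[1.86,-3.53,0],[1.86,-3.53,0],[1.86,-3.53,0],[1.86,-3.53,0],[0,0,0],[0,0,0]], rotation=[[0,0,-0.007],[0,0,-0.007],[0,0,-0.007],[0,0,-0.007],[0,0,-0.007],[0,0,-0.007],[0,0,0],[0,0,0]], claw=[8.5,8.5,8.5,8.5,8.5,8.5,8.5,8.5])

```text
time_s: 1.82
position: [0.5681, -0.1869, 0.2039]
tool_rot: [[-0.005, -0.234, 0.972], [-0.001, 0.972, 0.234], [-1.0, -0.0, -0.006]]
ft_force: [-1.0, 0.4, 1.5]
grip_width: 0.085
```

```bash
python3 - <<'E'
from h import *
im,i=snap('wrist','w1'); print(i); print(env.observe()['position'])
for x,y,z in [(.565,-.1685,.084),(.7075,-.1335,.049)]:
    R=np.array(i['rotation']);c=R.T@(np.array([x,y,z])-i['eye']);f=192/np.tan(np.radians(i['vertical_fov'])/2)
    th=np.arctan2(np.hypot(*c[:2]),c[2]);ph=np.arctan2(c[1],c[0]);print(i['cx']+f*th*np.cos(ph),i['cy']+f*th*np.sin(ph))
E
```

```text
{'vertical_fov': 65.70646984690485, 'cx': 259.1935801436736, 'cy': 192.58384089081164, 'eye': array([ 0.49126524, -0.20564904,  0.37290255]), 'rotation': array([[-2.33310775e-01,  9.24471682e-01,  3.01526434e-01],
       [ 9.72402200e-01,  2.21877237e-01,  7.21418951e-02],
       [-2.08713012e-04,  3.10036450e-01, -9.50724648e-01]])}
[ 0.56791995 -0.18683216  0.20372913]
277.9941178824674 179.54687459349958
274.2638763901507 280.59443901679083
```

View pics/w1.png

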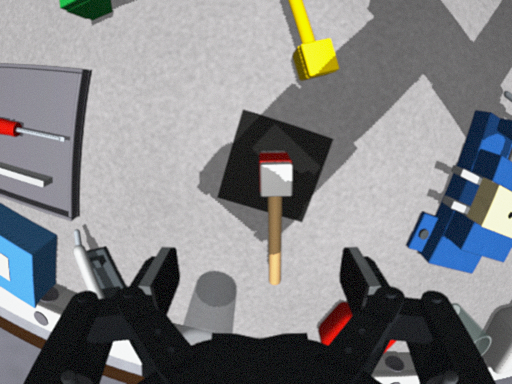

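The mallet head is at (276,180), against a predicted (278,180). I'll align and descend.

>>> play_rows(travel=[[-0.15,1.0,-1.0],[-0.15,0.7,-2.0],[0,0,-2.5],[0,0,-2.5],[0,0,0],[0,0,0]], rotation=[[0,-0.005,0],[0,0,0],[0,0,0],[0,0,0],[0,0,0],[0,0,0]], claw=[8.5,8.5,8.5,8.5,8.5,8.5])

```text
time_s: 2.37
position: [0.5628, -0.1626, 0.1238]
tool_rot: [[0.002, -0.24, 0.971], [-0.002, 0.971, 0.24], [-1.0, -0.003, 0.001]]
ft_force: [-0.1, 0.1, 0.5]
grip_width: 0.0853
```

>>> play_rows(travel=[[0.2,-0.5,-1.0],[0.0,0,-2.0],[0,0,-2.0],[0,0,-1.5],[0,0,0],[0,0,0]], rotation=[[0,0,0],[0,0,0],[0,0,0],[0,0,0],[0,0,0],[0,0,0]], claw=[8.5,8.5,8.5,8.5,8.5,8.5])

```text
time_s: 2.87
position: [0.5686, -0.1687, 0.0636]
tool_rot: [[0.014, -0.243, 0.97], [-0.009, 0.97, 0.243], [-1.0, -0.012, 0.011]]
ft_force: [0.0, 0.3, 0.8]
grip_width: 0.0849
```

>>> play_rows(travel=[[-0.3,0,0],[0,0,-0.8],[0,0,-0.8],[0,0,0],[0,0,0]], rotation=[[0.009,0.014,0],[0,0,0],[0,0,0],[0,0,0],[0,0,0]], claw=[8.5,8.5,8.5,8.5,8.5])

```text
time_s: 3.28
position: [0.5674, -0.17, 0.0505]
tool_rot: [[0.005, -0.243, 0.97], [-0.003, 0.97, 0.243], [-1.0, -0.004, 0.004]]
ft_force: [-0.2, 0.2, -0.0]
grip_width: 0.0849
```

>>> play_rows(travel=[[-0.15,0,-0.5],[0,0,0],[0,0,0],[0,0,0],[0,0,0],[0,0,0],[0,0,0],[0,0,0],[0,0,0]], rotation=[[0.003,0.005,0],[0,0,0],[0,0,0],[0,0,0],[0,0,0],[0,0,0],[0,0,0],[0,0,0],[0,0,0]], claw=[8.5,8.5,2,2,2,2,2,2,2], squeeze=80)

```text
time_s: 4.03
position: [0.5661, -0.17, 0.0459]
tool_rot: [[0.001, -0.243, 0.97], [0.0, 0.97, 0.243], [-1.0, -0.0, 0.001]]
ft_force: [0.9, 0.3, 0.0]
grip_width: 0.0319
```

```bash
python3 - <<'E'
from h import *
im,i=snap('side','s2'); crop('s2',190,330,110,230,5,'s2c');print(env.observe()['position'])
E
```

```text
[ 0.5661343  -0.16996298  0.04593021]
```

View pics/s2c.png

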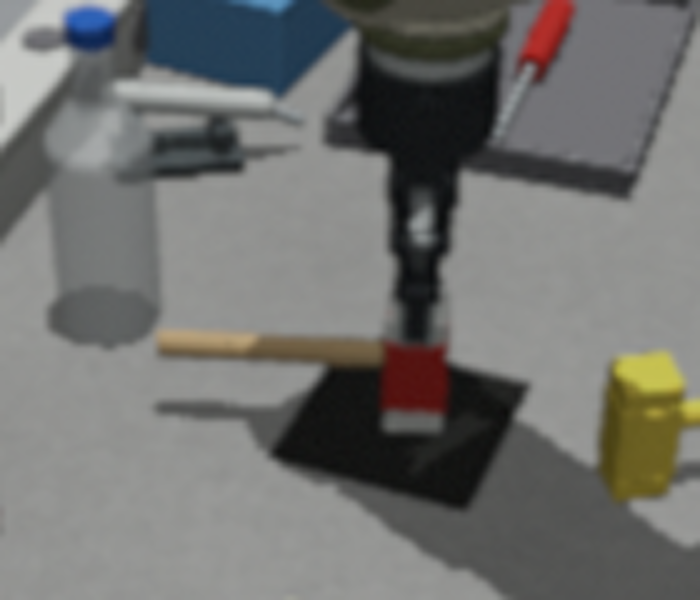

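Gripped at 32 mm. The mallet's lower face is 42 mm below the TCP. I'll lift it and carry it to the block's right end.

>>> play_rows(travel=[[0,0,1.5],[0,0,3.5],[0,0,3.5],[0,0,3.5],[0,1,1.5],[-0.5,3.5,0],[-0.5,3.5,0],[-0.5,3.5,0],[-0.5,3.5,0],[-0.5,3.5,0],[-0.5,3.5,0],[0,0,0]], rotation=[[0,0,0],[0,0,0],[0,0,0],[0,0,0],[0,0,-0.036],[0,0,-0.036],[0,0,-0.036],[0,0,-0.036],[0,0,-0.036],[0,0,-0.036],[0,0,-0.036],[0,0,0]], claw=[2,2,2,2,2,2,2,2,2,2,2,2])

```text
time_s: 5.08
position: [0.529, 0.0581, 0.1825]
tool_rot: [[-0.007, 0.026, 1.0], [0.007, 1.0, -0.026], [-1.0, 0.007, -0.007]]
ft_force: [-0.9, -0.1, -2.0]
grip_width: 0.0319
```

>>> play_rows(travel=[[-0.1,1.7,0],[-0.1,2.0,0],[0,1.2,0],[0,0,-1.0],[0,0,-1.0],[0,0,0],[0,0,0]], rotation=[[-0.007,-0.007,0],[0,0,-0.008],[0,0,-0.008],[0,0,0],[0,0,0],[0,0,0],[0,0,0]], claw=[2,2,2,2,2,2,2])

```text
time_s: 5.67
position: [0.5245, 0.1117, 0.1602]
tool_rot: [[-0.005, 0.037, 0.999], [-0.0, 0.999, -0.037], [-1.0, -0.0, -0.005]]
ft_force: [0.1, -0.2, -2.3]
grip_width: 0.032
```

```bash
python3 - <<'E'
from h import *
o=env.observe();print(o['position'],o['tool_rot'],o['ft_force'])
im,i=snap('side','s3'); crop('s3',170,340,170,320,4,'s3c')
E
```

```text
[0.52449944 0.11172003 0.16019529] [[-4.60238093e-03  3.73473322e-02  9.99291747e-01]
 [-3.03108383e-04  9.99302232e-01 -3.73491201e-02]
 [-9.99989363e-01 -4.74788583e-04 -4.58784925e-03]] [ 0.06357097 -0.16740182 -2.32291934]
```

View pics/s3c.png

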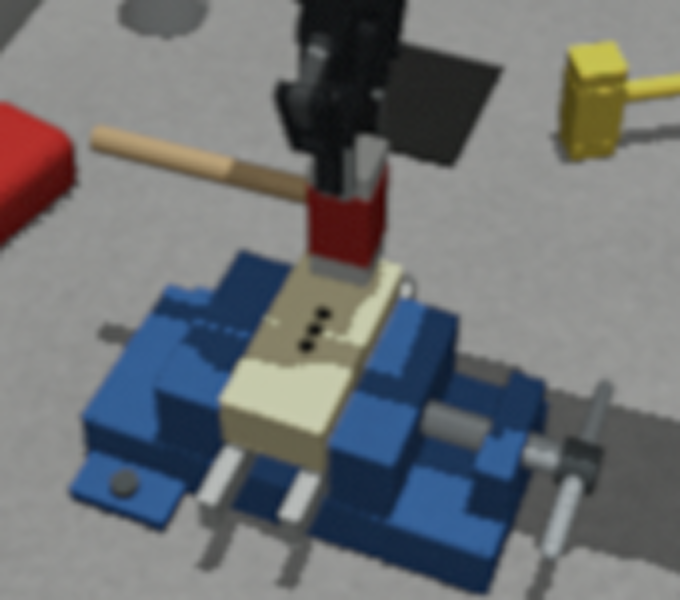

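>>> play_rows(travel=[[0.15,0,-0.3],[0,0,-0.3],[0,0,-0.2],[0,0,-0.1],[0,0,0]], rotation=[[0,-0.005,0],[0,0,0],[0,0,0],[0,0,0],[0,0,0]], claw=[2,2,2,2,2])

```text
time_s: 6.13
position: [0.5268, 0.1105, 0.1514]
tool_rot: [[0.002, 0.039, 0.999], [-0.0, 0.999, -0.039], [-1.0, -0.0, 0.002]]
ft_force: [0.3, 0.2, -2.6]
grip_width: 0.0317
```

>>> play_rows(travel=[[0,0,-0.15],[0,0,-0.15],[0,0,0]], rotation=[[0,0,0],[0,0,0],[0,0,0]], claw=[2,2,2])

```text
time_s: 6.38
position: [0.5271, 0.1104, 0.1486]
tool_rot: [[0.004, 0.039, 0.999], [-0.0, 0.999, -0.039], [-1.0, -0.0, 0.004]]
ft_force: [-0.5, 0.3, -1.6]
grip_width: 0.032
```

>>> play_rows(travel=[[0,0,-0.1],[0,0,-0.1],[0,0,0]], rotation=[[0,0,0],[0,0,0],[0,0,0]], claw=[2,2,2])

```text
time_s: 6.63
position: [0.5274, 0.1105, 0.1479]
tool_rot: [[0.006, 0.039, 0.999], [-0.001, 0.999, -0.039], [-1.0, -0.0, 0.006]]
ft_force: [-0.2, -0.0, -2.1]
grip_width: 0.0322
```

>>> play_rows(travel=[[0,0,-0.15],[0,0,-0.15],[0,0,0]], rotation=[[0,0.005,0],[0,0,0],[0,0,0]], claw=[2,2,2])

```text
time_s: 6.88
position: [0.5278, 0.1105, 0.1457]
tool_rot: [[0.002, 0.039, 0.999], [-0.001, 0.999, -0.039], [-1.0, -0.001, 0.002]]
ft_force: [-1.8, 0.1, 0.1]
grip_width: 0.0318
```

>>> play_rows(travel=[[-0.1,0,-0.15],[0,0,-0.15],[0,0,-0.1]], rotation=[[0,0.0,0],[0,0,0],[0,0,0]], claw=[2,2,2])

```text
time_s: 7.13
position: [0.5279, 0.11, 0.1428]
tool_rot: [[0.006, 0.039, 0.999], [-0.002, 0.999, -0.039], [-1.0, -0.002, 0.006]]
ft_force: [-2.7, -0.8, 6.2]
grip_width: 0.0315
```

>>> play_rows(travel=[[-0.1,0,-0.1],[0,0,-0.1],[0,0,-0.1]], rotation=[[0,0.0,0],[0,0,0],[0,0,0]], claw=[2,2,2])

```text
time_s: 7.38
position: [0.5279, 0.1096, 0.1418]
tool_rot: [[0.011, 0.039, 0.999], [-0.003, 0.999, -0.039], [-1.0, -0.003, 0.011]]
ft_force: [-6.4, 0.6, 14.9]
grip_width: 0.0317
```

>>> play_rows(travel=[[0,0,-0.15],[0,0,-0.2],[0,0,-0.2],[0,0,0]], rotation=[[0,0.006,0],[0,0,0],[0,0,0],[0,0,0]], claw=[2,2,2,2])

```text
time_s: 7.72
position: [0.5281, 0.1096, 0.1423]
tool_rot: [[0.011, 0.038, 0.999], [-0.004, 0.999, -0.038], [-1.0, -0.003, 0.011]]
ft_force: [-0.2, -0.4, -3.1]
grip_width: 0.0319
```

Right end is bedded: the mallet face stopped at about 100 mm with a load of about 17 N. Next is the left end.

>>> play_rows(travel=[[0,0,0.8],[0,0,1.2],[0,2,0.2],[0.2,2.5,0],[0.1,2.3,0],[0,0.7,0],[0,0,0],[0,0,0]], rotation=[[0.004,0.011,0],[0,0,0],[0,0,0],[0,0,0],[0,0,0],[0,0,0],[0,0,0],[0,0,0]], claw=[2,2,2,2,2,2,2,2])

```text
time_s: 8.38
position: [0.5291, 0.1863, 0.1593]
tool_rot: [[-0.009, 0.04, 0.999], [-0.0, 0.999, -0.04], [-1.0, -0.001, -0.009]]
ft_force: [0.1, -0.8, -1.8]
grip_width: 0.0318
```

>>> play_rows(travel=[[0.1,0.7,-0.3],[0,0,-0.3],[0,0,-0.2],[0,0,-0.2],[0,0,0]], rotation=[[0,-0.009,0],[0,0,0],[0,0,0],[0,0,0],[0,0,0]], claw=[2,2,2,2,2])

```text
time_s: 8.8
position: [0.53, 0.1908, 0.147]
tool_rot: [[-0.002, 0.043, 0.999], [-0.001, 0.999, -0.043], [-1.0, -0.001, -0.002]]
ft_force: [-0.5, -0.7, -2.8]
grip_width: 0.0319
```

>>> play_rows(travel=[[0,0.3,-0.1],[0,0,-0.15],[0,0,-0.15],[0,0,-0.1]], rotation=[[0,0,0],[0,0,0],[0,0,0],[0,0,0]], claw=[2,2,2,2])

```text
time_s: 9.13
position: [0.5303, 0.1933, 0.1419]
tool_rot: [[-0.001, 0.045, 0.999], [-0.001, 0.999, -0.045], [-1.0, -0.001, -0.001]]
ft_force: [-1.8, 0.7, 9.9]
grip_width: 0.0319
```

>>> play_rows(travel=[[0,0,-0.15],[0,0,-0.2],[0,0,-0.2],[0,0,-0.2]], rotation=[[0,0,0],[0,0,0],[0,0,0],[0,0,0]], claw=[2,2,2,2])

```text
time_s: 9.47
position: [0.5309, 0.1934, 0.1418]
tool_rot: [[0.006, 0.044, 0.999], [-0.001, 0.999, -0.044], [-1.0, -0.001, 0.006]]
ft_force: [-6.7, -1.7, 12.7]
grip_width: 0.0317
```

>>> play_rows(travel=[[0,0,-0.3],[0,0,-0.35],[0,0,-0.35]], rotation=[[0,0.006,0],[0,0,0],[0,0,0]], claw=[2,2,2])

```text
time_s: 9.72
position: [0.5315, 0.1935, 0.1418]
tool_rot: [[0.01, 0.043, 0.999], [-0.001, 0.999, -0.043], [-1.0, -0.001, 0.01]]
ft_force: [-10.0, -1.7, 24.4]
grip_width: 0.0317
```

Left end was pressed with about 27 N and stopped hard at the same height. I'll go back to the right end for a firm press.

>>> play_rows(travel=[[0,0,0.5],[0,0,0.7],[0,-2,0],[-0.2,-2.5,0],[-0.2,-2.3,0],[-0.1,-1.0,0],[0,0,0],[0,0,0]], rotation=[[0.0,0.01,0],[0,0,0],[0,0,0],[0,0,0],[0,0,0],[0,0,0],[0,0,0],[0,0,0]], claw=[2,2,2,2,2,2,2,2])

```text
time_s: 10.38
position: [0.5267, 0.1138, 0.1574]
tool_rot: [[0.006, 0.041, 0.999], [-0.001, 0.999, -0.041], [-1.0, -0.0, 0.006]]
ft_force: [0.1, 0.4, -2.8]
grip_width: 0.0317
```

```bash
python3 - <<'E'
from h import *
im,i=snap('side','s4'); crop('s4',170,340,170,320,4,'s4c')
o=env.observe();print(o['position'],o['ft_force'])
E
```

```text
[0.52670345 0.1140615  0.15734254] [ 1.1565524  -0.14771122 -2.20036935]
```

View pics/s4c.png

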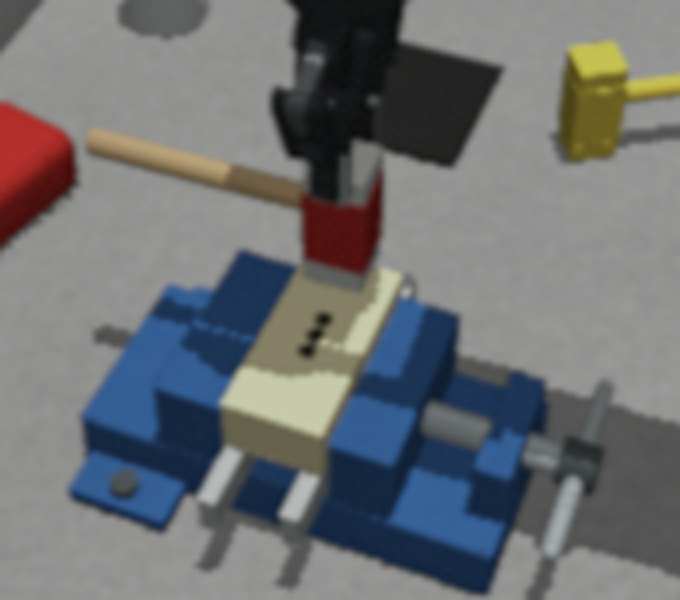

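The block has visibly dropped; the front-left corner went from row 397 to 402. I'll press the right end.

>>> play_rows(travel=[[0,-0.4,-0.3],[0,0,-0.4],[0,0,-0.4],[0,0,-0.2],[0,0,-0.2],[0,0,-0.2],[0,0,-0.2]], rotation=[[0,0.006,0],[0,0,0],[0,0,0],[0,0,0],[0,0,0],[0,0,0],[0,0,0]], claw=[2,2,2,2,2,2,2])

```text
time_s: 11.02
position: [0.5279, 0.1129, 0.1419]
tool_rot: [[0.006, 0.035, 0.999], [-0.002, 0.999, -0.035], [-1.0, -0.002, 0.006]]
ft_force: [-7.1, -1.6, 16.8]
grip_width: 0.0324
```

>>> play_rows(travel=[[0,0,-0.2],[0,0,-0.3],[0,0,-0.35],[0,0,-0.35]], rotation=[[0,0.006,0],[0,0.006,0],[0,0,0],[0,0,0]], claw=[2,2,2,2])

```text
time_s: 11.35
position: [0.5286, 0.1129, 0.1419]
tool_rot: [[0.005, 0.034, 0.999], [-0.006, 0.999, -0.034], [-1.0, -0.006, 0.005]]
ft_force: [-11.8, -1.9, 28.0]
grip_width: 0.032
```

Both ends stopped at the same TCP height (141.8 and 141.9 mm, so the face is at about 100.0 mm) under 27–30 N. I'll return the mallet.

>>> play_rows(travel=[[0,0,0.8],[0,0,2.0],[0,0,2.0],[0.4,-2,0],[0.5,-3.5,0],[0.5,-3.5,0],[0.5,-3.5,0],[0.5,-3.5,0],[0.5,-3.5,0],[0.5,-3.5,0],[0.3,-2,0],[0,0,0]], rotation=[[0.004,0.005,0],[0,0,0],[0,0,0],[0,0,0.035],[0,0,0.035],[0,0,0.035],[0,0,0.035],[0,0,0.035],[0,0,0.035],[0,0,0.035],[0,0,0.02],[0,0,0]], claw=[2,2,2,2,2,2,2,2,2,2,2,2])

```text
time_s: 12.35
position: [0.565, -0.1441, 0.1923]
tool_rot: [[0.003, -0.252, 0.968], [-0.001, 0.968, 0.252], [-1.0, -0.002, 0.003]]
ft_force: [-0.4, -0.2, -3.3]
grip_width: 0.0315
```

>>> play_rows(travel=[[0,-1.3,0],[0,-0.8,0],[0,0,-1.5],[0,0,-2.5],[0,0,-2.5],[0,0,-1.5],[0,0,0],[0,0,0]], rotation=[[0,0,-0.01],[0,0,0],[0,0,0],[0,0,0],[0,0,0],[0,0,0],[0,0,0],[0,0,0]], claw=[2,2,2,2,2,2,2,2])

```text
time_s: 13.02
position: [0.5654, -0.1626, 0.109]
tool_rot: [[0.004, -0.243, 0.97], [0.0, 0.97, 0.243], [-1.0, -0.001, 0.004]]
ft_force: [-0.1, 0.1, -1.7]
grip_width: 0.0319
```

>>> play_rows(travel=[[0.05,-0.6,-0.5],[0,0,-1.5],[0,0,-1.5],[0,0,-1.0],[0,0,-0.5],[0,0,0]], rotation=[[0,0.004,0],[0,0,0],[0,0,0],[0,0,0],[0,0,0],[0,0,0]], claw=[2,2,2,2,2,2])

```text
time_s: 13.52
position: [0.5694, -0.1702, 0.0624]
tool_rot: [[0.009, -0.245, 0.969], [-0.005, 0.969, 0.245], [-1.0, -0.007, 0.008]]
ft_force: [0.1, -0.7, -2.4]
grip_width: 0.0316
```

>>> play_rows(travel=[[-0.25,0,-0.3],[0,0,-0.4],[0,0,-0.3],[0,0,0],[0,0,0]], rotation=[[0.005,0.009,0],[0,0,0],[0,0,0],[0,0,0],[0,0,0]], claw=[2,2,2,2,2])

```text
time_s: 13.93
position: [0.568, -0.171, 0.054]
tool_rot: [[0.003, -0.245, 0.969], [-0.001, 0.969, 0.245], [-1.0, -0.002, 0.002]]
ft_force: [-0.2, 0.3, -2.6]
grip_width: 0.0318
```

>>> play_rows(travel=[[-0.15,0,-0.3],[0,0,-0.3],[0,0,-0.2],[0,0,-0.1],[0,0,0]], rotation=[[0.001,0.003,0],[0,0,0],[0,0,0],[0,0,0],[0,0,0]], claw=[2,2,2,2,2])

```text
time_s: 14.35
position: [0.5671, -0.1712, 0.0461]
tool_rot: [[0.002, -0.245, 0.969], [-0.002, 0.969, 0.245], [-1.0, -0.002, 0.002]]
ft_force: [-0.1, -1.0, -2.7]
grip_width: 0.0321
```

>>> play_rows(travel=[[0,0,-0.1],[0,0,-0.1]], rotation=[[0.002,0.002,0],[0,0,0]], claw=[2,2])

```text
time_s: 14.52
position: [0.5675, -0.1712, 0.0459]
tool_rot: [[0.002, -0.246, 0.969], [-0.0, 0.969, 0.246], [-1.0, -0.001, 0.002]]
ft_force: [-3.1, 2.7, 11.2]
grip_width: 0.032
```

Contact with the pad. I'll open the gripper and rise.

>>> play_rows(travel=[[0,0,0],[0,0,0],[0,0,0],[0,0,0],[0,0,0],[0,0,0.5],[0,0,2],[0,0,3],[0,0,3],[0,0,2],[0,0,0]], rotation=[[0,0,0],[0,0,0],[0,0,0],[0,0,0],[0,0,0],[0,0,0],[0,0,0],[0,0,0],[0,0,0],[0,0,0],[0,0,0]], claw=[5,8.5,8.5,8.5,8.5,8.5,8.5,8.5,8.5,8.5,8.5])

```text
time_s: 15.43
position: [0.5668, -0.1709, 0.1556]
tool_rot: [[0.0, -0.245, 0.969], [0.001, 0.969, 0.245], [-1.0, 0.001, 0.0]]
ft_force: [0.4, -0.5, 0.9]
grip_width: 0.0848
```

```bash
python3 - <<'E'
from h import *
im,i=snap('side','s5'); crop('s5',170,340,150,320,3.5,'s5c')
im,i=snap('wrist','w5')
o=env.observe();print(o['position'],o['ft_force'],o['q'])
E
```

```text
[ 0.5655513  -0.17029829  0.15189172] [ 0.24642669  0.34655043 -1.72636155] [-2.82582067e+01  2.84138006e+01  7.25275629e+01  5.25977903e-02
  7.93963163e+01 -1.32466859e+02]
```

View pics/s5c.png

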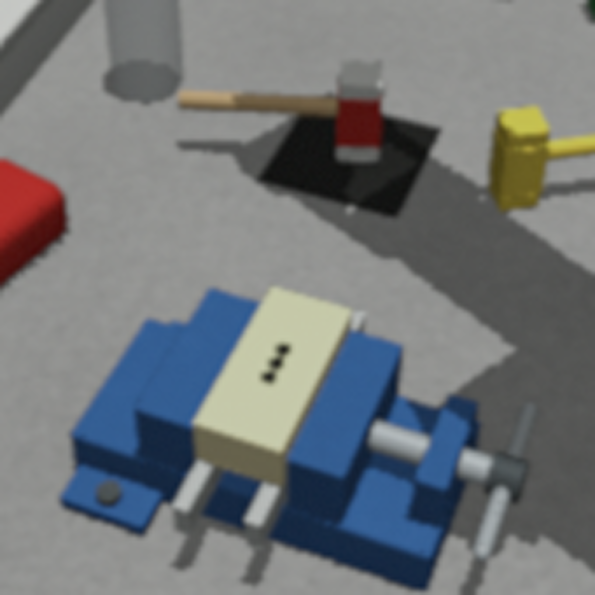

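View pics/w5.png

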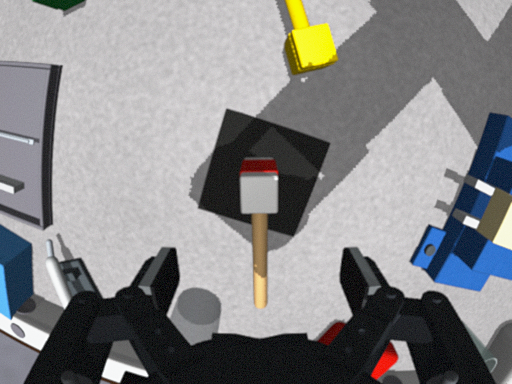

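The mallet stands upright on the pad (side crop (358,110)) and the block looks level. Next I'll close the fingers and go to the -y end of the front parallel at about (0.501, 0.060).

>>> play_rows(travel=[[0,0,1],[-1.2,3.0,0],[-1.2,3.6,0],[-1.2,3.6,0],[-1.2,3.6,0],[-1.2,3.2,0],[0,0,0],[0,0,0]], rotation=[[0,0,0],[0,0,-0.056],[0,0,-0.056],[0,0,-0.056],[0,0,-0.056],[0,0,-0.056],[0,0,0],[0,0,0]], claw=[8.5,0,0,0,0,0,0,0], squeeze=40)

```text
time_s: 16.2
position: [0.4984, 0.0056, 0.1561]
tool_rot: [[-0.018, 0.05, 0.999], [0.012, 0.999, -0.05], [-1.0, 0.011, -0.018]]
ft_force: [1.1, 0.1, -0.1]
grip_width: 0.0006
```

>>> play_rows(travel=[[0.2,1.0,-1.0],[0,0,-2.0],[0,0,-2.5],[0,0,-2.0],[0,0,-1.0],[0,0,0],[0,0,0]], rotation=[[-0.012,-0.018,0],[0,0,0],[0,0,0],[0,0,0],[0,0,0],[0,0,0],[0,0,0]], claw=[0,0,0,0,0,0,0])

```text
time_s: 16.78
position: [0.5022, 0.0115, 0.0662]
tool_rot: [[-0.001, 0.049, 0.999], [-0.001, 0.999, -0.049], [-1.0, -0.001, -0.001]]
ft_force: [0.7, -0.1, 0.7]
grip_width: -0.0004
```

```bash
python3 - <<'E'
from h import *
o=env.observe();print(o['position'],o['ft_force'],o['tool_rot'])
im,i=snap('top','t6'); crop('t6',130,240,170,270,6,'t6c')
im,i=snap('wrist','w6')
E
```

```text
[0.50220849 0.01152495 0.06624765] [ 0.70598748 -0.13411906  0.70941037] [[-0.00147548  0.04942608  0.99877669]
 [-0.00136473  0.99877675 -0.0494281 ]
 [-0.99999798 -0.00143599 -0.00140622]]
```

View pics/t6c.png

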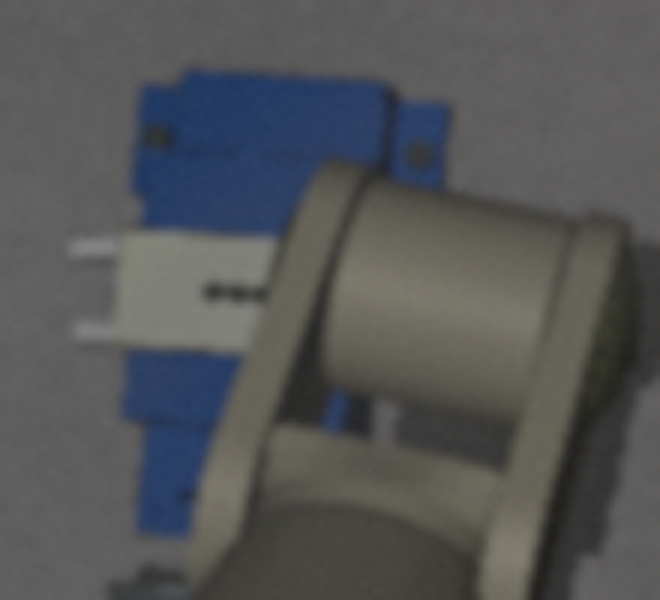

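View pics/w6.png

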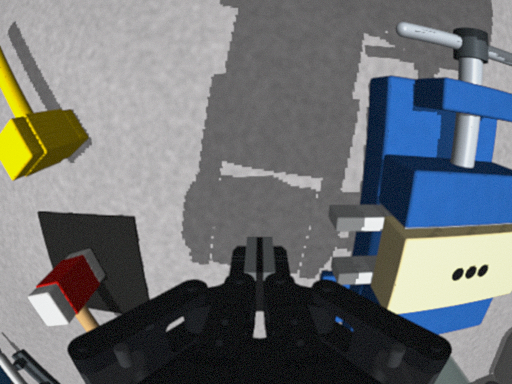

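```bash
python3 - <<'E'
from h import *
i=env.camera_info('wrist');print(i['eye'])
crop('w6',220,420,180,320,4,'w6c')
for c in [(331,206),(334,228),(332,258),(334,279)]: print(c,at(i,*c,.065,True))
for dz in (.04,.06,.08): print(dz,at(i,440,340,.066+dz,True),at(i,400,280,.066+dz,True))
E
```

```text
[0.42255011 0.01600031 0.23548259]
(331, 206) [0.49024058 0.05727027 0.065     ]
(334, 228) [0.50566268 0.05990113 0.065     ]
(332, 258) [0.52832199 0.05979968 0.065     ]
(334, 279) [0.54615155 0.06245719 0.065     ]
0.04 [0.5866054  0.14106536 0.106     ] [0.52252073 0.09187592 0.106     ]
0.06 [0.56126527 0.12174769 0.126     ] [0.50707918 0.0801561  0.126     ]
0.08 [0.53592514 0.10243003 0.146     ] [0.49163763 0.06843629 0.146     ]
```

View pics/w6c.png

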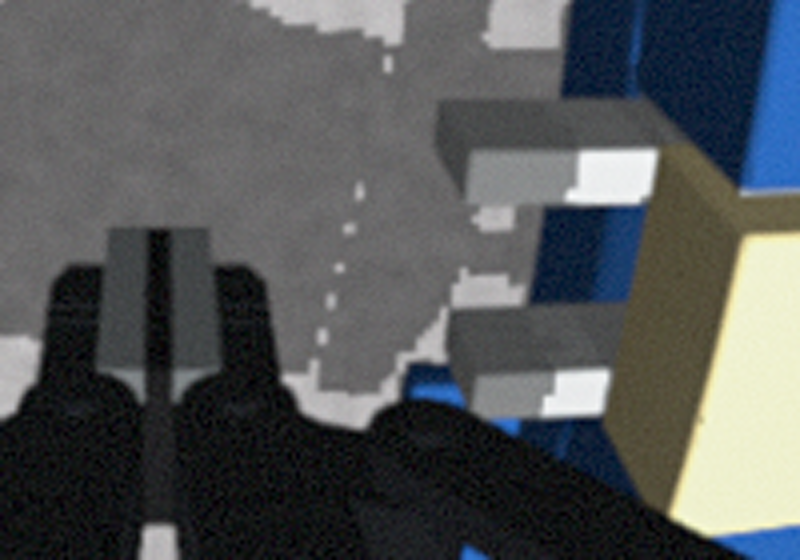

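The wrist view shows both parallels' ends clearly: the front one's near top corner is at px (337,217), the back one's at (338,273). I'll drop to 53 mm and approach.

>>> play_rows(travel=[[0.1,0.7,-0.6],[0,0.5,-0.5],[0,0.5,0],[0,0.4,0],[0,0,0]], rotation=[[0,0,0],[0,0,0],[0,0,0],[0,0,0],[0,0,0]], claw=[0,0,0,0,0])

```text
time_s: 17.3
position: [0.5051, 0.0343, 0.0571]
tool_rot: [[0.005, 0.05, 0.999], [-0.002, 0.999, -0.05], [-1.0, -0.002, 0.005]]
ft_force: [-0.2, -0.1, -0.4]
grip_width: 0.0001
```

```bash
python3 - <<'E'
from h import *
o=env.observe();print(o['position'],o['ft_force'],o['tool_rot'])
im,i=snap('wrist','w7');crop('w7',220,420,180,320,4,'w7c')
E
```

```text
[0.50506077 0.03434133 0.05711831] [-0.16696458 -0.10729865 -0.43269602] [[ 0.00462751  0.04974371  0.9987513 ]
 [-0.0023885   0.99875969 -0.04973306]
 [-0.99998644 -0.00215538  0.00474059]]
```

View pics/w7c.png

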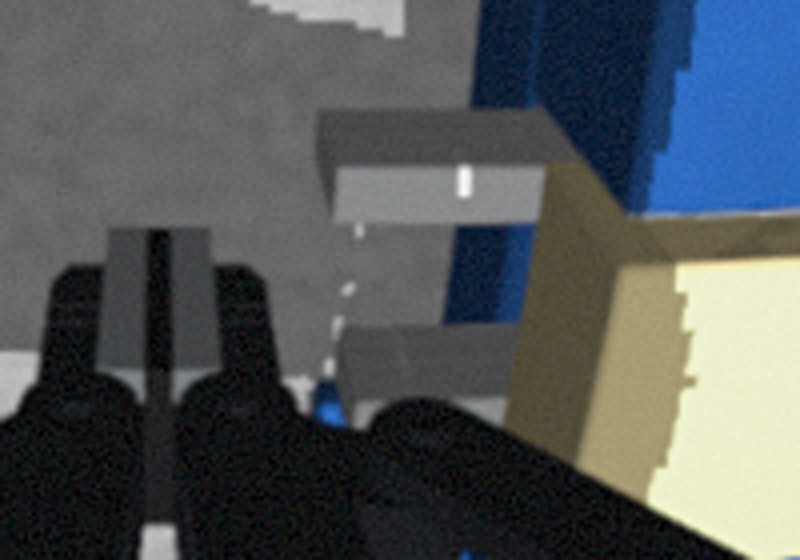

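```bash
python3 - <<'E'
from h import *
i=env.camera_info('wrist')
for c in [(334,165),(334,222),(355,400)]: print(at(i,220+c[0]/4-.4,180+c[1]/4-.4,.065,True))
# project TCP
p=env.observe()['position'];R=np.array(i['rotation']);f=192/np.tan(np.radians(i['vertical_fov'])/2)
for d in [(0,0,0),(0,0,.019),(.011,0,0),(-.011,0,0)]:
    c=R.T@(p+np.array(d)-i['eye']);r=np.hypot(*c[:2]);th=np.arctan2(r,c[2]);print(d,((i['cx']+f*th*c[0]/r)-220)*4,((i['cy']+f*th*c[1]/r)-180)*4)
E
```

```text
[0.49748915 0.06060991 0.065     ]
[0.50701132 0.06068838 0.065     ]
[0.54055854 0.06476248 0.065     ]
(0, 0, 0) 156.67867420520565 196.03065475177016
(0, 0, 0.019) 156.31266997233797 253.7979477938801
(0.011, 0, 0) 160.12926125374747 257.5161525959485
(-0.011, 0, 0) 153.06359614645953 131.3299027394936
```

The wrist view hints that the real fingertips may sit higher than the TCP. I'll check from the side before pushing.

```bash
python3 - <<'E'
from h import *
im,i=snap('side','s8');crop('s8',230,330,180,280,6,'s8c')
p=env.observe()['position']
for dz in (0,.01,.02,.03):
  u,v=proj(i,p+np.array([0,0,dz]));print(dz,(u-230)*6,(v-180)*6)
im,i=snap('top','t8');
E
```

```text
0 262.2069313810289 315.5436478652361
0.01 263.17112357589156 297.8847153659111
0.02 264.14860529059615 279.9823887226715
0.03 265.13965318716157 261.8316009416742
```

View pics/s8c.png

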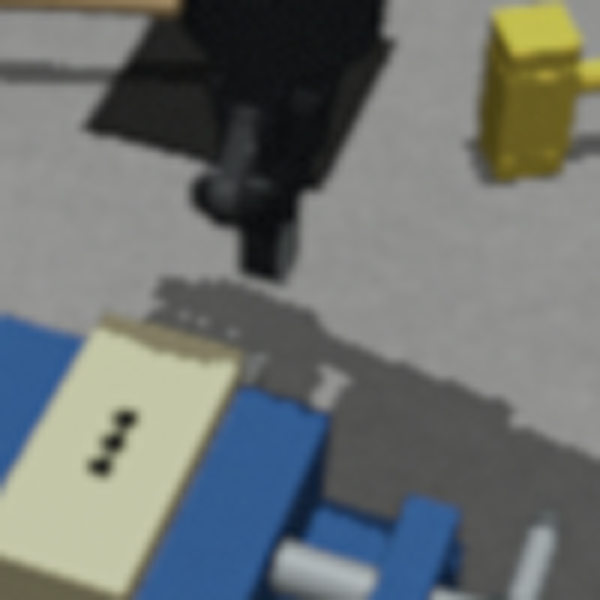

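```bash
python3 - <<'E'
from h import *
i=env.camera_info('side');p=env.observe()['position']
for dx in(-.011,.011):
 for dy in (-.007,.007):
  for dz in (.0,.02,.03):
   u,v=proj(i,p+np.array([dx,dy,dz]));print(dx,dy,dz,round((u-230)*6),round((v-180)*6))
w=env.camera_info('wrist');R=np.array(w['rotation']);f=192/np.tan(np.radians(w['vertical_fov'])/2)
for dz in (0,.01,.02,.03,.04):
    c=R.T@(p+np.array([-.011,.007,dz])-w['eye']);r=np.hypot(*c[:2]);th=np.arctan2(r,c[2]);print(dz,((w['cx']+f*th*c[0]/r)-220)*4,((w['cy']+f*th*c[1]/r)-180)*4)
print(env.grip_depth)
E
```

```text
-0.011 -0.007 0.0 293 310
-0.011 -0.007 0.02 296 274
-0.011 -0.007 0.03 297 256
-0.011 0.007 0.0 284 334
-0.011 0.007 0.02 286 298
-0.011 0.007 0.03 288 280
0.011 -0.007 0.0 241 297
0.011 -0.007 0.02 243 262
0.011 -0.007 0.03 243 243
0.011 0.007 0.0 231 321
0.011 0.007 0.02 233 285
0.011 0.007 0.03 233 267
0 198.75830065688842 129.09331280555182
0.01 200.8259147117351 155.40184327331997
0.02 203.11083607111777 184.65110973884384
0.03 205.64575137981842 217.3210140265901
0.04 208.46920760300554 253.9893810905918
0.0187
```

Both views put the visible tips about 30 mm above the stated TCP. I'll lean the gripper 15° away from the block for clearance and go lower. The space below the overhang is free down to 12 mm, so this works whichever reading is right.

>>> play_rows(travel=[[-0.2,-0.3,0],[0,-0.3,0],[0,0,-0.5],[0,0,-1.0],[0,0,-0.8],[0,0,-0.4],[0,0,0],[0,0,0]], rotation=[[0.06,0.005,0],[0.06,0,0],[0.06,0,0],[0.06,0,0],[0,0,0],[0,0,0],[0,0,0],[0,0,0]], claw=[0,0,0,0,0,0,0,0])

```text
time_s: 18.12
position: [0.5043, 0.0269, 0.0305]
tool_rot: [[0.005, 0.049, 0.999], [0.24, 0.97, -0.048], [-0.971, 0.24, -0.007]]
ft_force: [0.1, -0.9, 0.4]
grip_width: 0.0
```

```bash
python3 - <<'E'
from h import *
im,i=snap('wrist','w9');crop('w9',200,420,160,320,3.6,'w9c')
im,i=snap('side','s9');crop('s9',230,330,180,280,6,'s9c')
o=env.observe();print(o['position'],o['ft_force'],o['tool_rot'])
E
```

```text
[0.50442289 0.02713901 0.03081429] [0.48270972 0.36099077 0.27395978] [[ 0.00546067  0.04808801  0.99882818]
 [ 0.24042304  0.96948119 -0.04798953]
 [-0.97065284  0.24040336 -0.00626745]]
```

View pics/w9c.png

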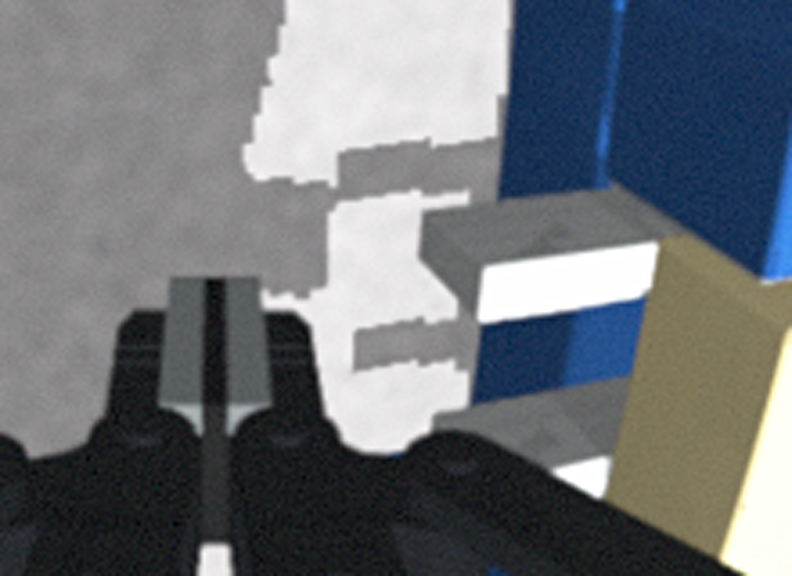

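View pics/s9c.png

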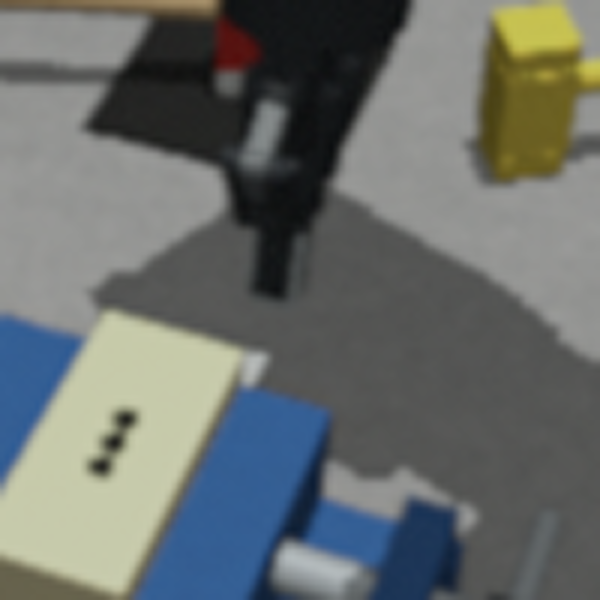

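>>> play_rows(travel=[[-0.1,0,-0.5],[0,0,-0.4],[0,0.4,0],[0,0.4,0],[0,0,0]], rotation=[[0,0,0],[0,0,0],[0,0,0],[0,0,0],[0,0,0]], claw=[0,0,0,0,0])

```text
time_s: 18.63
position: [0.5036, 0.037, 0.0218]
tool_rot: [[0.007, 0.046, 0.999], [0.239, 0.97, -0.046], [-0.971, 0.239, -0.005]]
ft_force: [0.3, 0.0, 0.2]
grip_width: -0.0001
```

>>> play_rows(travel=[[-0.05,0.2,0],[0,0.2,0],[0,0.2,0]], rotation=[[0,0,0],[0,0,0],[0,0,0]], claw=[0,0,0])

```text
time_s: 18.88
position: [0.5031, 0.0437, 0.022]
tool_rot: [[0.007, 0.045, 0.999], [0.238, 0.97, -0.045], [-0.971, 0.239, -0.004]]
ft_force: [-0.0, 0.2, -0.2]
grip_width: 0.0001
```

>>> play_rows(travel=[[0,0.1,0],[0,0.1,0],[0,0.1,0]], rotation=[[0,0,0],[0,0,0],[0,0,0]], claw=[0,0,0])

```text
time_s: 19.13
position: [0.5032, 0.0473, 0.0222]
tool_rot: [[0.007, 0.045, 0.999], [0.238, 0.97, -0.045], [-0.971, 0.239, -0.004]]
ft_force: [-0.6, -0.6, -0.9]
grip_width: 0.0003
```

```bash
python3 - <<'E'
from h import *
im,i=snap('wrist','w10');crop('w10',200,420,160,320,3.6,'w10c')
o=env.observe();print(o['position'],o['ft_force'])
E
```

```text
[0.50313572 0.04742979 0.02221645] [-0.36887883  0.04087975 -0.97629261]
```

View pics/w10c.png

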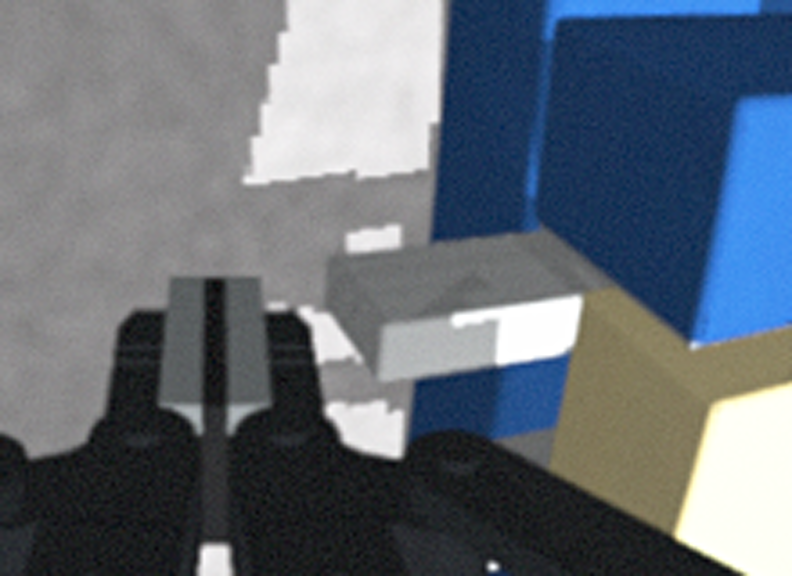

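>>> play_rows(travel=[[0,0.25,0],[0,0.25,0],[0,0.1,0],[0,0.0,0]], rotation=[[0,0,0],[0,0,0],[0,0,0],[0,0,0]], claw=[0,0,0,0])

```text
time_s: 19.52
position: [0.5032, 0.0539, 0.0222]
tool_rot: [[0.007, 0.045, 0.999], [0.238, 0.97, -0.045], [-0.971, 0.239, -0.004]]
ft_force: [-0.2, 0.0, 0.2]
grip_width: 0.0003
```

>>> play_rows(travel=[[0,0.1,0],[0,0.1,0],[0,0.05,0]], rotation=[[0,0,0],[0,0,0],[0,0,0]], claw=[0,0,0])

```text
time_s: 19.77
position: [0.5032, 0.0566, 0.0222]
tool_rot: [[0.007, 0.045, 0.999], [0.238, 0.97, -0.045], [-0.971, 0.238, -0.004]]
ft_force: [-0.0, -1.0, 0.1]
grip_width: 0.0001
```

>>> play_rows(travel=[[0,0.1,0],[0,0.05,0],[0,0.05,0]], rotation=[[0,0,0],[0,0,0],[0,0,0]], claw=[0,0,0])

```text
time_s: 20.02
position: [0.5035, 0.0583, 0.0222]
tool_rot: [[0.008, 0.045, 0.999], [0.238, 0.97, -0.045], [-0.971, 0.238, -0.003]]
ft_force: [-0.4, -0.7, -0.8]
grip_width: -0.0001
```

```bash
python3 - <<'E'
from h import *
im,i=snap('wrist','w11');crop('w11',200,420,160,320,3.6,'w11c')
o=env.observe();print(o['position'],o['ft_force'])
E
```

```text
[0.50340709 0.0584229  0.02221987] [-0.84259983 -0.8423824  -1.13485026]
```

View pics/w11c.png

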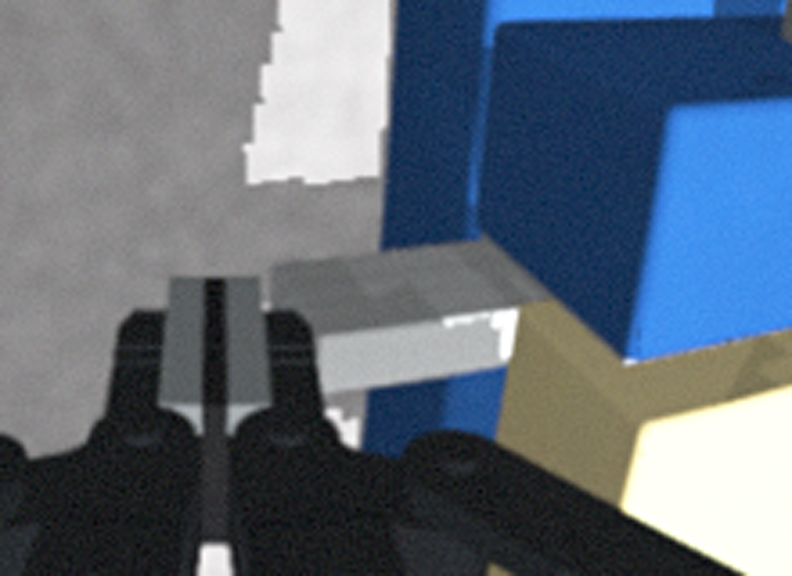

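>>> play_rows(travel=[[0,0.05,0],[0,0.05,0],[0,0.05,0]], rotation=[[0,0,0],[0,0,0],[0,0,0]], claw=[0,0,0])

```text
time_s: 20.32
position: [0.5035, 0.0598, 0.0222]
tool_rot: [[0.008, 0.045, 0.999], [0.237, 0.97, -0.046], [-0.971, 0.238, -0.003]]
ft_force: [0.1, -1.1, -0.1]
grip_width: -0.0001
```

>>> play_rows(travel=[[0,0.05,0],[0,0.05,0],[0,0.05,0]], rotation=[[0,0,0],[0,0,0],[0,0,0]], claw=[0,0,0])

```text
time_s: 20.57
position: [0.5035, 0.0615, 0.0222]
tool_rot: [[0.008, 0.045, 0.999], [0.237, 0.97, -0.046], [-0.971, 0.237, -0.003]]
ft_force: [-0.2, -0.9, -0.1]
grip_width: -0.0001
```

```bash
python3 - <<'E'
from h import *
im,i=snap('wrist','w12');crop('w12',200,420,160,320,3.6,'w12c')
im,i=snap('side','s12');crop('s12',180,330,180,310,5,'s12c')
o=env.observe();print(o['position'],o['ft_force'])
E
```

```text
[0.50347365 0.0615077  0.02221022] [-0.52242401 -0.99139534 -0.8357529 ]
```

View pics/w12c.png

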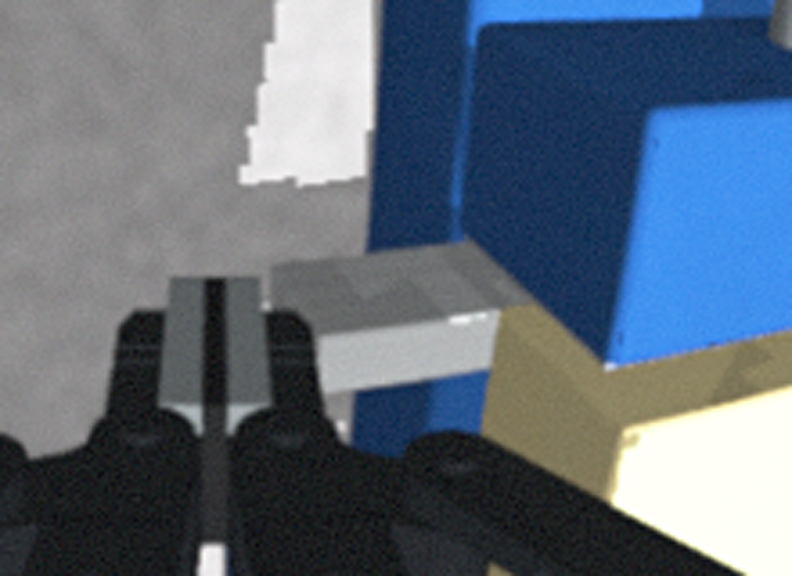

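View pics/s12c.png

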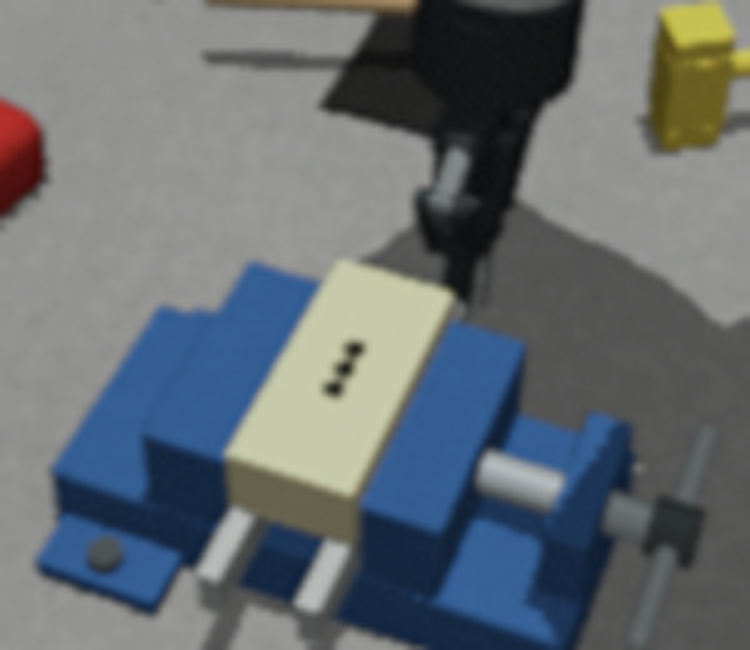

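The check failed. Between w11 and w12 the front parallel moved about 3–4 mm with the fingers at only about 1 N: its end stays at col 272 while the block moved from col 520 to 497. The block is down but not tight, so I'll back off, fetch the mallet again and press more firmly and for longer.

>>> play_rows(travel=[[0,-0.8,0],[0,-2.0,0],[0,-2.0,1],[0,-2.0,3],[0.5,-3.0,3],[1,-3.0,3],[1,-3.0,2],[1.2,-3.0,0],[1.2,-2.0,0],[0.5,-1,0],[0,0,0]], rotation=[[0,0,0],[0,0,0],[-0.04,0,0],[-0.05,0,0],[-0.05,0,0.045],[-0.05,0,0.045],[-0.05,0,0.045],[0,0,0.045],[0,0,0.045],[0,0,0.04],[0,0,0]], claw=[0,0,0,0,2,5,8.5,8.5,8.5,8.5,8.5])

```text
time_s: 21.58
position: [0.5543, -0.1686, 0.1481]
tool_rot: [[-0.007, -0.226, 0.974], [-0.016, 0.974, 0.226], [-1.0, -0.014, -0.011]]
ft_force: [-0.9, -0.2, -0.3]
grip_width: 0.0834
```

>>> play_rows(travel=[[1.0,-0.1,0],[0.2,0,0],[0,0,-1.0],[0,0,-1.0],[0,0,0],[0,0,0]], rotation=[[0.016,-0.007,0.018],[0,0,0],[0,0,0],[0,0,0],[0,0,0],[0,0,0]], claw=[8.5,8.5,8.5,8.5,8.5,8.5])

```text
time_s: 22.08
position: [0.5633, -0.1678, 0.1244]
tool_rot: [[-0.005, -0.238, 0.971], [0.002, 0.971, 0.238], [-1.0, 0.004, -0.004]]
ft_force: [-0.2, 0.4, -0.6]
grip_width: 0.0847
```

```bash
python3 - <<'E'
from h import *
im,i=snap('side','s13');crop('s13',180,330,120,310,4,'s13c')
o=env.observe();print(o['position'],o['ft_force'],o['tool_rot'])
E
```

```text
[ 0.56315574 -0.16772428  0.12433099] [-0.45308845  0.24485804 -0.32849077] [[-0.00571186 -0.23815683  0.97120991]
 [ 0.00276533  0.97121828  0.23817515]
 [-0.99997986  0.00404614 -0.00488888]]
```

View pics/s13c.png

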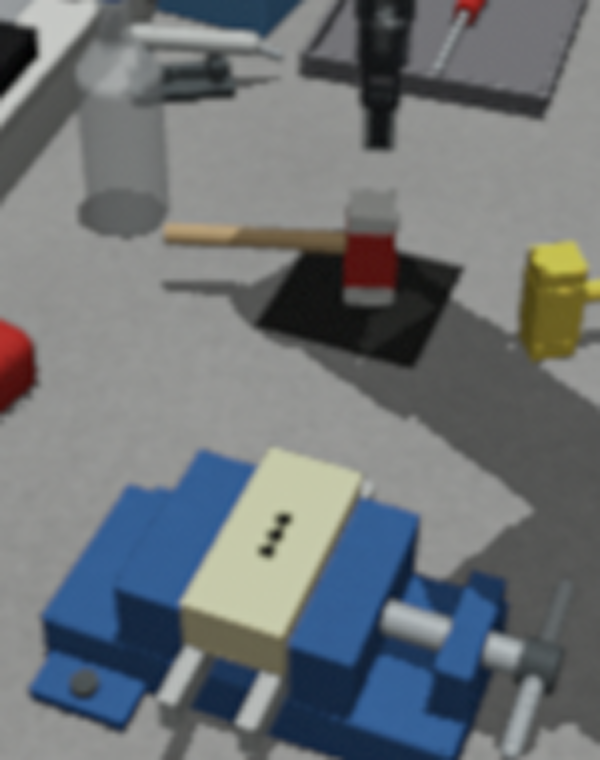

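>>> play_rows(travel=[[0.25,-0.25,-0.8],[0,0,-1.5],[0,0,-1.5],[0,0,-1.5],[0,0,-0.8],[0,0,0],[0,0,0]], rotation=[[-0.002,-0.005,0.005],[0,0,0],[0,0,0],[0,0,0],[0,0,0],[0,0,0],[0,0,0]], claw=[8.5,8.5,8.5,8.5,8.5,8.5,8.5])

```text
time_s: 22.72
position: [0.5663, -0.1701, 0.0604]
tool_rot: [[0.003, -0.245, 0.97], [-0.002, 0.97, 0.245], [-1.0, -0.002, 0.003]]
ft_force: [0.2, 0.2, 0.9]
grip_width: 0.085
```

>>> play_rows(travel=[[0,-0.1,-0.8],[0,0,-1.0],[0,0,-0.8],[0,0,-0.3],[0,0,0],[0,0,0],[0,0,0],[0,0,0],[0,0,0],[0,0,0],[0,0,0]], rotation=[[0,0.003,0],[0,0,0],[0,0,0],[0,0,0],[0,0,0],[0,0,0],[0,0,0],[0,0,0],[0,0,0],[0,0,0],[0,0,0]], claw=[8.5,8.5,8.5,8.5,8.5,2,2,2,2,2,2], squeeze=100)

```text
time_s: 23.63
position: [0.5678, -0.1719, 0.0312]
tool_rot: [[0.005, -0.245, 0.969], [-0.004, 0.969, 0.245], [-1.0, -0.005, 0.003]]
ft_force: [0.2, -0.0, -3.2]
grip_width: 0.0324
```

>>> play_rows(travel=[[0,0,1.5],[0,0,3.5],[0,0,3.5],[0,0,3.5],[0,1,1.5],[-0.4,3.5,0],[-0.4,3.6,0],[-0.4,3.7,0],[-0.4,3.7,0],[-0.4,3.7,0],[-0.4,3.7,0],[-0.4,3.5,0]], rotation=[[0,0.004,0],[0,0,0],[0,0,0],[0,0,0],[0,0,-0.033],[0,0,-0.035],[0,0,-0.036],[0,0,-0.036],[0,0,-0.036],[0,0,-0.036],[0,0,-0.036],[0,0,-0.036]], claw=[2,2,2,2,2,2,2,2,2,2,2,2])

```text
time_s: 24.63
position: [0.5337, 0.0966, 0.169]
tool_rot: [[-0.006, 0.061, 0.998], [0.0, 0.998, -0.061], [-1.0, -0.0, -0.006]]
ft_force: [0.4, -0.1, -2.6]
grip_width: 0.0323
```

>>> play_rows(travel=[[0,3.0,0],[0,2.0,0],[0,1.0,0],[0,0,0],[0,0,0]], rotation=[[0,0,0],[0,0,0],[0,0,0],[0,0,0],[0,0,0]], claw=[2,2,2,2,2])

```text
time_s: 25.05
position: [0.53, 0.1657, 0.1679]
tool_rot: [[-0.01, 0.054, 0.998], [0.001, 0.999, -0.054], [-1.0, 0.0, -0.01]]
ft_force: [-0.7, 0.4, -2.7]
grip_width: 0.0326
```

>>> play_rows(travel=[[0,1.5,0],[0,1.0,-0.8],[0,0,-1.0],[0,0,-0.6],[0,0,0],[0,0,0]], rotation=[[0,-0.01,0.01],[0,0,0],[0,0,0],[0,0,0],[0,0,0],[0,0,0]], claw=[2,2,2,2,2,2])

```text
time_s: 25.55
position: [0.5311, 0.1851, 0.1408]
tool_rot: [[-0.002, 0.052, 0.999], [-0.002, 0.999, -0.052], [-1.0, -0.002, -0.002]]
ft_force: [-0.0, 0.5, -2.6]
grip_width: 0.0323
```

>>> play_rows(travel=[[0,0.8,-0.3],[0,0,-0.3],[0,0,-0.2],[0,0,0]], rotation=[[0,0,0],[0,0,0],[0,0,0],[0,0,0]], claw=[2,2,2,2])

```text
time_s: 25.88
position: [0.5319, 0.1926, 0.1325]
tool_rot: [[-0.002, 0.054, 0.999], [-0.002, 0.999, -0.054], [-1.0, -0.002, -0.002]]
ft_force: [-0.3, 0.6, -2.8]
grip_width: 0.0321
```

>>> play_rows(travel=[[0,0,-0.1],[0,0,-0.1],[0,0,0]], rotation=[[0,0,0],[0,0,0],[0,0,0]], claw=[2,2,2])

```text
time_s: 26.13
position: [0.532, 0.1926, 0.1306]
tool_rot: [[-0.001, 0.054, 0.999], [-0.002, 0.999, -0.054], [-1.0, -0.002, -0.001]]
ft_force: [0.8, 0.7, -3.0]
grip_width: 0.0325
```

>>> play_rows(travel=[[0,0,-0.1],[0,0,-0.1],[0,0,-0.1]], rotation=[[0,0,0],[0,0,0],[0,0,0]], claw=[2,2,2])

```text
time_s: 26.38
position: [0.5322, 0.1926, 0.1278]
tool_rot: [[-0.0, 0.054, 0.999], [-0.002, 0.999, -0.054], [-1.0, -0.002, -0.0]]
ft_force: [0.7, -1.1, -2.9]
grip_width: 0.0326
```

>>> play_rows(travel=[[0,0,-0.1],[0,0,-0.1],[0,0,-0.1]], rotation=[[0,0,0],[0,0,0],[0,0,0]], claw=[2,2,2])

```text
time_s: 26.63
position: [0.5323, 0.1926, 0.1271]
tool_rot: [[0.002, 0.054, 0.999], [-0.001, 0.999, -0.054], [-1.0, -0.001, 0.002]]
ft_force: [-3.3, -1.0, 5.9]
grip_width: 0.0325
```

>>> play_rows(travel=[[-0.05,0,-0.2],[0,0,-0.3],[0,0,-0.4]], rotation=[[0,0,0],[0,0,0],[0,0,0]], claw=[2,2,2])

```text
time_s: 26.88
position: [0.5328, 0.1928, 0.1269]
tool_rot: [[0.011, 0.053, 0.999], [-0.002, 0.999, -0.053], [-1.0, -0.001, 0.011]]
ft_force: [-14.8, -1.6, 37.7]
grip_width: 0.0326
```

>>> play_rows(travel=[[-0.1,0,-0.5],[-0.1,0,-0.5],[-0.1,0,-0.5],[-0.1,0,-0.5]], rotation=[[0,0,0],[0,0,0],[0,0,0],[0,0,0]], claw=[2,2,2,2])

```text
time_s: 27.22
position: [0.5324, 0.1928, 0.1271]
tool_rot: [[0.036, 0.052, 0.998], [-0.002, 0.999, -0.052], [-0.999, 0.0, 0.036]]
ft_force: [-9.8, -2.2, 35.8]
grip_width: 0.0324
```

>>> play_rows(travel=[[0,0,0.1],[0,0,0.5],[0,-1,0.5],[-0.2,-2.5,0],[-0.2,-2.5,0],[-0.1,-1.8,0],[0,0,0],[0,0,0]], rotation=[[0,0.016,0],[0,0.02,0],[0,0,0],[0,0,0],[0,0,0],[0,0,0],[0,0,0],[0,0,0]], claw=[2,2,2,2,2,2,2,2])

```text
time_s: 27.88
position: [0.527, 0.1096, 0.1423]
tool_rot: [[0.008, 0.05, 0.999], [-0.002, 0.999, -0.05], [-1.0, -0.002, 0.008]]
ft_force: [-0.6, 0.3, -2.4]
grip_width: 0.0323
```

>>> play_rows(travel=[[0,0,-0.3],[0,0,-0.4],[0,0,-0.3],[0,0,-0.1],[0,0,0]], rotation=[[0,0.008,0],[0,0,0],[0,0,0],[0,0,0],[0,0,0]], claw=[2,2,2,2,2])

```text
time_s: 28.3
position: [0.5268, 0.111, 0.1295]
tool_rot: [[-0.002, 0.048, 0.999], [-0.002, 0.999, -0.048], [-1.0, -0.002, -0.002]]
ft_force: [0.6, -0.4, -2.8]
grip_width: 0.0323
```

>>> play_rows(travel=[[0,0,-0.1],[0,0,-0.1],[0,0,-0.1]], rotation=[[0,0,0],[0,0,0],[0,0,0]], claw=[2,2,2])

```text
time_s: 28.55
position: [0.5269, 0.1118, 0.1271]
tool_rot: [[-0.001, 0.046, 0.999], [-0.003, 0.999, -0.046], [-1.0, -0.003, -0.001]]
ft_force: [-4.4, -1.0, 13.6]
grip_width: 0.0321
```

>>> play_rows(travel=[[-0.05,0,-0.2],[-0.1,0,-0.3],[-0.1,0,-0.4],[-0.1,0,-0.5],[-0.1,0,-0.5]], rotation=[[0,0.003,0],[0,0.004,0],[0,0.005,0],[0,0.005,0],[0,0.005,0]], claw=[2,2,2,2,2])

```text
time_s: 28.97
position: [0.5272, 0.1118, 0.1269]
tool_rot: [[0.003, 0.044, 0.999], [-0.006, 0.999, -0.044], [-1.0, -0.006, 0.003]]
ft_force: [-13.1, -0.4, 37.4]
grip_width: 0.0327
```

>>> play_rows(travel=[[0,0,0.1],[0,0.5,0.4],[0.1,1.5,0.1],[0.1,1.2,0],[0,0.4,0],[0,0,0]], rotation=[[0,0,0],[0,0,0],[0,0,0],[0,0,0],[0,0,0],[0,0,0]], claw=[2,2,2,2,2,2])

```text
time_s: 29.47
position: [0.5298, 0.1507, 0.1362]
tool_rot: [[0.008, 0.044, 0.999], [-0.006, 0.999, -0.044], [-1.0, -0.006, 0.008]]
ft_force: [-0.0, 0.1, -3.5]
grip_width: 0.0326
```

```bash
python3 - <<'E'
from h import *
o=env.observe();print(o['position'],o['ft_force'],o['tool_rot'])
im,i=snap('side','s14');crop('s14',170,340,170,320,4,'s14c')
E
```

```text
[0.52984873 0.15066896 0.13618768] [-0.01731872  0.14745041 -3.4657489 ] [[ 0.00814437  0.04410378  0.99899376]
 [-0.00604456  0.99901081 -0.04405525]
 [-0.99994856 -0.00567968  0.0084029 ]]
```

View pics/s14c.png

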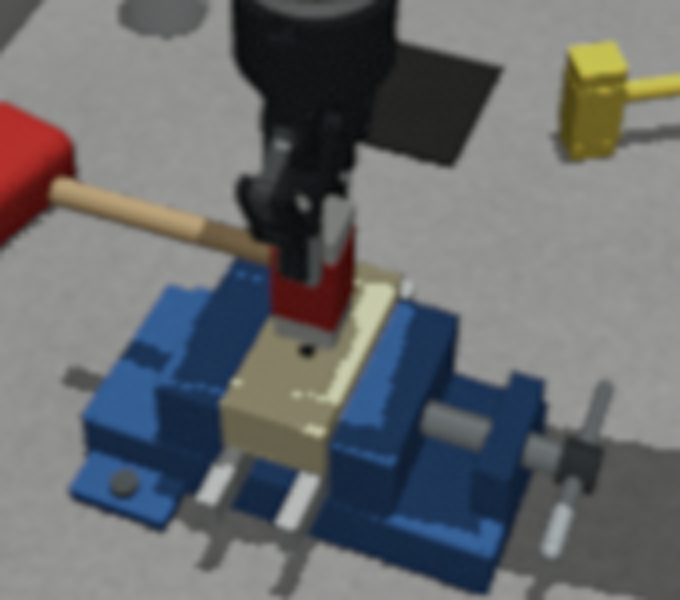

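>>> play_rows(travel=[[-0.1,0,-0.2],[0,0,-0.3],[0,0,-0.2],[0,0,-0.1],[0,0,-0.1]], rotation=[[0.006,0.008,0],[0,0,0],[0,0,0],[0,0,0],[0,0,0]], claw=[2,2,2,2,2])

```text
time_s: 29.93
position: [0.5288, 0.1496, 0.1271]
tool_rot: [[-0.001, 0.045, 0.999], [0.001, 0.999, -0.045], [-1.0, 0.001, -0.001]]
ft_force: [-5.8, 2.2, 14.5]
grip_width: 0.0324
```

>>> play_rows(travel=[[-0.05,0,-0.2],[-0.1,0,-0.3],[-0.1,0,-0.4],[-0.1,0,-0.5],[-0.1,0,-0.6],[-0.1,0,-0.6]], rotation=[[0,0.003,0],[0,0.004,0],[0,0.005,0],[0,0.006,0],[0,0.006,0],[0,0.006,0]], claw=[2,2,2,2,2,2])

```text
time_s: 30.43
position: [0.5291, 0.1497, 0.127]
tool_rot: [[0.003, 0.045, 0.999], [0.003, 0.999, -0.045], [-1.0, 0.003, 0.002]]
ft_force: [-15.5, -0.4, 45.4]
grip_width: 0.032
```

>>> play_rows(travel=[[0,0,-0.2],[0,0,0.1],[0,0,1.0],[0,0,2.5],[0.2,-2,1.0],[0.4,-3.6,0],[0.4,-3.6,0],[0.4,-3.6,0],[0.4,-3.6,0],[0.4,-3.6,0],[0.4,-3.6,0],[0.4,-3.6,0]], rotation=[[0,0,0],[0,0,0],[0,0,0],[0,0,0],[0,0,0.033],[0,0,0.036],[0,0,0.036],[0,0,0.036],[0,0,0.036],[0,0,0.036],[0,0,0.036],[0,0,0.036]], claw=[2,2,2,2,2,2,2,2,2,2,2,2])

```text
time_s: 31.43
position: [0.5579, -0.1296, 0.1776]
tool_rot: [[0.001, -0.258, 0.966], [0.006, 0.966, 0.258], [-1.0, 0.005, 0.003]]
ft_force: [1.7, 0.6, -1.7]
grip_width: 0.0325
```

>>> play_rows(travel=[[0.3,-2.0,0],[0.2,-1.0,0],[0,0,0],[0,0,0]], rotation=[[0,0,0],[0,0,0],[0,0,0],[0,0,0]], claw=[2,2,2,2])

```text
time_s: 31.77
position: [0.5626, -0.1686, 0.1762]
tool_rot: [[-0.002, -0.25, 0.968], [0.006, 0.968, 0.25], [-1.0, 0.006, -0.0]]
ft_force: [-0.4, -0.3, -2.9]
grip_width: 0.0325
```

>>> play_rows(travel=[[0.3,-0.1,-1.0],[0.1,0,-2.5],[0,0,-2.5],[0,0,-2.5],[0,0,-1.5],[0,0,-0.5],[0,0,0],[0,0,0]], rotation=[[-0.006,0,-0.005],[0,0,0],[0,0,0],[0,0,0],[0,0,0],[0,0,0],[0,0,0],[0,0,0]], claw=[2,2,2,2,2,2,2,2])

```text
time_s: 32.43
position: [0.567, -0.157, 0.0656]
tool_rot: [[-0.001, -0.255, 0.967], [0.0, 0.967, 0.255], [-1.0, 0.001, -0.001]]
ft_force: [-0.0, 0.3, -2.6]
grip_width: 0.0326
```

>>> play_rows(travel=[[0,-0.7,-0.2],[0,-0.5,-0.7],[0,0,-0.8],[0,0,-0.5],[0,0,-0.2],[0,0,0],[0,0,0]], rotation=[[0,0,-0.01],[0,0,0],[0,0,0],[0,0,0],[0,0,0],[0,0,0],[0,0,0]], claw=[2,2,2,2,2,2,2])

```text
time_s: 33.02
position: [0.5689, -0.1706, 0.0426]
tool_rot: [[0.005, -0.245, 0.97], [-0.003, 0.97, 0.245], [-1.0, -0.004, 0.004]]
ft_force: [0.4, -0.0, -2.8]
grip_width: 0.0323
```

>>> play_rows(travel=[[-0.1,0,-0.3],[0,0,-0.4],[0,0,-0.2],[0,0,-0.1],[0,0,-0.1]], rotation=[[0.003,0.005,0],[0,0,0],[0,0,0],[0,0,0],[0,0,0]], claw=[2,2,2,2,2])

```text
time_s: 33.43
position: [0.568, -0.1706, 0.0311]
tool_rot: [[0.0, -0.245, 0.97], [0.0, 0.97, 0.245], [-1.0, -0.0, 0.0]]
ft_force: [-1.8, -0.2, 7.2]
grip_width: 0.0321
```

>>> play_rows(travel=[[0,0,-0.1],[0,0,-0.1]], rotation=[[0,0,0],[0,0,0]], claw=[2,2])

```text
time_s: 33.6
position: [0.5682, -0.1706, 0.0312]
tool_rot: [[0.001, -0.245, 0.969], [-0.001, 0.969, 0.245], [-1.0, -0.001, 0.001]]
ft_force: [-3.7, 0.4, 7.1]
grip_width: 0.0322
```

>>> play_rows(travel=[[0,0,0],[0,0,0],[0,0,0],[0,0,0],[0,0,0],[0,0,0.5],[0,0,2],[0,0,3],[0,0,3],[0,0,2.5],[0,0,1],[0,0,0]], rotation=[[0,0,0],[0,0,0],[0,0,0],[0,0,0],[0,0,0],[0,0,0],[0,0,0],[0,0,0],[0,0,0],[0,0,0],[0,0,0],[0,0,0]], claw=[5,8.5,8.5,8.5,8.5,8.5,8.5,8.5,8.5,8.5,8.5,8.5])

```text
time_s: 34.6
position: [0.5678, -0.1704, 0.1586]
tool_rot: [[0.002, -0.245, 0.969], [-0.001, 0.969, 0.245], [-1.0, -0.002, 0.002]]
ft_force: [0.9, 0.2, 0.1]
grip_width: 0.0848
```

>>> play_rows(travel=[[0,0,0.5],[-1.2,3.0,0],[-1.2,3.6,0],[-1.2,3.6,0],[-1.2,3.6,0],[-1.2,3.2,0],[0,0,0],[0,0,0]], rotation=[[0,0,0],[0.04,0,-0.056],[0.05,0,-0.056],[0.05,0,-0.056],[0.05,0,-0.056],[0.05,0,-0.056],[0,0,0],[0,0,0]], claw=[8.5,0,0,0,0,0,0,0], squeeze=40)

```text
time_s: 35.27
position: [0.5023, 0.0065, 0.1598]
tool_rot: [[0.027, 0.048, 0.998], [0.246, 0.968, -0.053], [-0.969, 0.247, 0.014]]
ft_force: [0.2, -0.6, 1.1]
grip_width: 0.0004
```

```bash
python3 - <<'E'
from h import *
o=env.observe();print(o['position'],o['ft_force'],o['tool_rot'])
im,i=snap('side','s15');crop('s15',180,330,120,310,4,'s15c')
E
```

```text
[0.5022994  0.00647111 0.15978568] [ 0.22944146 -0.56954784  1.0743809 ] [[ 0.02702314  0.04774026  0.99849417]
 [ 0.2463807   0.96772631 -0.0529372 ]
 [-0.96879632  0.24744022  0.01438872]]
```

View pics/s15c.png

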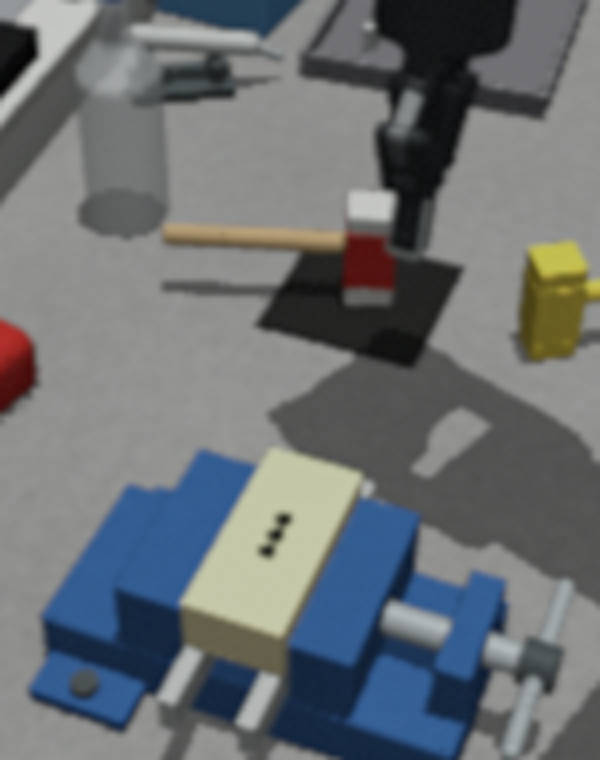

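>>> play_rows(travel=[[0,0.5,-1.5],[0,0.5,-3.0],[0,0.3,-3.0],[0,0.3,-3.0],[0,0.2,-1.2],[0,0,-0.3],[0,0,0],[0,0,0]], rotation=[[0,0.025,0],[0,0,0],[0,0,0],[0,0,0],[0,0,0],[0,0,0],[0,0,0],[0,0,0]], claw=[0,0,0,0,0,0,0,0])

```text
time_s: 35.98
position: [0.5069, 0.0179, 0.0337]
tool_rot: [[0.005, 0.053, 0.999], [0.24, 0.969, -0.052], [-0.971, 0.24, -0.007]]
ft_force: [-0.4, -0.5, -0.2]
grip_width: 0.0003
```

>>> play_rows(travel=[[-0.25,0.5,-0.5],[0,0.8,-0.4],[0,0.8,0],[0,0.6,0],[0,0,0],[0,0,0]], rotation=[[0,0.005,0],[0,0,0],[0,0,0],[0,0,0],[0,0,0],[0,0,0]], claw=[0,0,0,0,0,0])

```text
time_s: 36.48
position: [0.5064, 0.0468, 0.0271]
tool_rot: [[0.007, 0.052, 0.999], [0.238, 0.97, -0.052], [-0.971, 0.238, -0.006]]
ft_force: [0.4, -0.1, 0.2]
grip_width: -0.0001
```

>>> play_rows(travel=[[-0.25,0.3,-0.4],[0,0.4,-0.1],[0,0.2,0],[0,0,0]], rotation=[[0,0.005,0],[0,0,0],[0,0,0],[0,0,0]], claw=[0,0,0,0])

```text
time_s: 36.82
position: [0.5038, 0.0567, 0.0221]
tool_rot: [[0.002, 0.053, 0.999], [0.237, 0.97, -0.052], [-0.971, 0.237, -0.011]]
ft_force: [0.1, 0.2, -0.2]
grip_width: -0.0003
```

```bash
python3 - <<'E'
from h import *
im,i=snap('wrist','w16');crop('w16',200,420,160,320,3.6,'w16c')
o=env.observe();print(o['position'],o['ft_force'])
E
```

```text
[0.50387141 0.05657346 0.02208715] [ 0.60073645 -1.46898627 -0.21605483]
```

View pics/w16c.png

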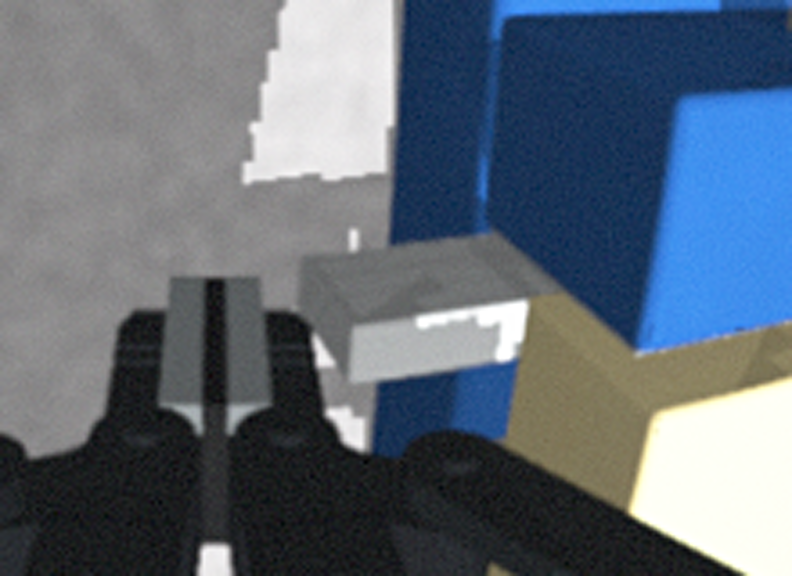

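>>> play_rows(travel=[[0,0.15,0],[0,0.1,0],[0,0.05,0]], rotation=[[0,0,0],[0,0,0],[0,0,0]], claw=[0,0,0])

```text
time_s: 37.12
position: [0.5041, 0.0595, 0.0221]
tool_rot: [[0.002, 0.053, 0.999], [0.237, 0.97, -0.052], [-0.971, 0.237, -0.01]]
ft_force: [0.1, 0.4, 0.2]
grip_width: 0.0
```

>>> play_rows(travel=[[0,0.06,0],[0,0.05,0],[0,0.05,0]], rotation=[[0,0,0],[0,0,0],[0,0,0]], claw=[0,0,0])

```text
time_s: 37.37
position: [0.5042, 0.0611, 0.0222]
tool_rot: [[0.003, 0.053, 0.999], [0.237, 0.97, -0.052], [-0.972, 0.237, -0.01]]
ft_force: [-0.1, 0.1, 1.3]
grip_width: -0.0001
```

>>> play_rows(travel=[[0,0.06,0],[0,0.05,0],[0,0.05,0]], rotation=[[0,0,0],[0,0,0],[0,0,0]], claw=[0,0,0])

```text
time_s: 37.62
position: [0.5044, 0.0618, 0.0222]
tool_rot: [[0.003, 0.053, 0.999], [0.235, 0.971, -0.052], [-0.972, 0.235, -0.009]]
ft_force: [0.2, -3.7, 0.6]
grip_width: 0.0001
```

Now it resists: -3.7 N with almost no travel. I'll hold a bit longer.

>>> play_rows(travel=[[0,0.05,0],[0,0.05,0]], rotation=[[0,0,0],[0,0,0]], claw=[0,0])

```text
time_s: 37.78
position: [0.5047, 0.0622, 0.0222]
tool_rot: [[0.004, 0.053, 0.999], [0.234, 0.971, -0.053], [-0.972, 0.234, -0.009]]
ft_force: [-1.6, -4.2, 1.0]
grip_width: 0.0001
```

>>> play_rows(travel=[[0,0.05,0],[0,0.05,0]], rotation=[[0,0,0],[0,0,0]], claw=[0,0])

```text
time_s: 37.95
position: [0.5048, 0.0629, 0.0222]
tool_rot: [[0.004, 0.053, 0.999], [0.233, 0.971, -0.053], [-0.972, 0.233, -0.008]]
ft_force: [-0.7, -3.5, -0.1]
grip_width: -0.0
```

>>> play_rows(travel=[[0,0.05,0],[0,0.05,0]], rotation=[[0,0,0],[0,0,0]], claw=[0,0])

```text
time_s: 38.12
position: [0.5049, 0.0638, 0.0222]
tool_rot: [[0.005, 0.053, 0.999], [0.233, 0.971, -0.053], [-0.972, 0.233, -0.008]]
ft_force: [-0.6, -3.1, 0.8]
grip_width: -0.0001
```

Front parallel holds 3–4 N for about 0.5 s. Now the back one.

>>> play_rows(travel=[[0,-0.6,0],[0,-1.0,0],[1.2,0,0],[1.8,0,0],[1.0,0,0],[0,0,0],[0,0,0]], rotation=[[0,0.005,0],[0,0,0],[0,0,0],[0,0,0],[0,0,0],[0,0,0],[0,0,0]], claw=[0,0,0,0,0,0,0])

```text
time_s: 38.7
position: [0.545, 0.0459, 0.0221]
tool_rot: [[-0.004, 0.056, 0.998], [0.238, 0.97, -0.054], [-0.971, 0.238, -0.017]]
ft_force: [-0.6, -0.4, 0.3]
grip_width: -0.0
```

```bash
python3 - <<'E'
from h import *
im,i=snap('wrist','w17');crop('w17',200,420,160,320,3.6,'w17c')
o=env.observe();print(o['position'],o['ft_force'])
E
```

```text
[0.54491326 0.04588579 0.02209477] [-0.42190441  0.36236875  0.74561042]
```

View pics/w17c.png

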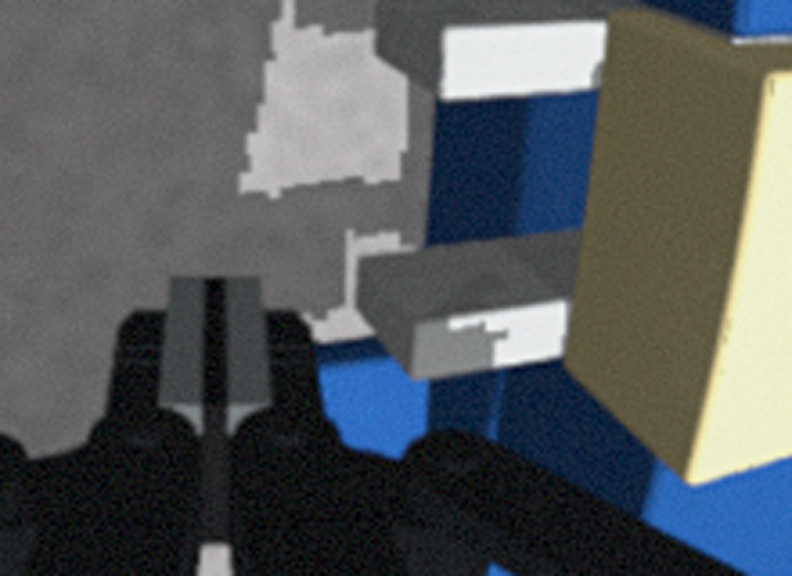

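>>> play_rows(travel=[[0,0.3,0],[0,0.4,0],[0,0.2,0],[0,0,0]], rotation=[[0,0,0],[0,0,0],[0,0,0],[0,0,0]], claw=[0,0,0,0])

```text
time_s: 39.08
position: [0.5427, 0.0557, 0.0221]
tool_rot: [[-0.006, 0.057, 0.998], [0.239, 0.97, -0.054], [-0.971, 0.238, -0.019]]
ft_force: [-0.1, 0.0, -0.5]
grip_width: -0.0001
```

>>> play_rows(travel=[[0,0.1,0],[0,0.05,0],[0,0.05,0]], rotation=[[0,0,0],[0,0,0],[0,0,0]], claw=[0,0,0])

```text
time_s: 39.33
position: [0.5422, 0.0584, 0.0222]
tool_rot: [[-0.006, 0.057, 0.998], [0.239, 0.97, -0.053], [-0.971, 0.238, -0.019]]
ft_force: [0.5, 0.5, 0.8]
grip_width: -0.0002
```

>>> play_rows(travel=[[0,0.05,0],[0,0.05,0],[0,0.05,0]], rotation=[[0,0,0],[0,0,0],[0,0,0]], claw=[0,0,0])

```text
time_s: 39.58
position: [0.5422, 0.06, 0.0223]
tool_rot: [[-0.006, 0.056, 0.998], [0.239, 0.97, -0.053], [-0.971, 0.238, -0.019]]
ft_force: [-0.1, -0.4, -0.6]
grip_width: 0.0002
```

>>> play_rows(travel=[[0.2,0.05,0],[0,0.05,0],[0,0.05,0]], rotation=[[0,0,0],[0,0,0],[0,0,0]], claw=[0,0,0])

```text
time_s: 39.83
position: [0.5446, 0.0608, 0.0222]
tool_rot: [[-0.006, 0.056, 0.998], [0.238, 0.97, -0.053], [-0.971, 0.237, -0.019]]
ft_force: [-0.8, -4.0, 0.3]
grip_width: 0.0003
```

>>> play_rows(travel=[[0,0.05,0],[0,0.05,0],[0,0.05,0]], rotation=[[0,0,0],[0,0,0],[0,0,0]], claw=[0,0,0])

```text
time_s: 40.08
position: [0.5449, 0.0613, 0.0223]
tool_rot: [[-0.005, 0.056, 0.998], [0.236, 0.97, -0.054], [-0.972, 0.235, -0.018]]
ft_force: [-1.0, -4.0, 0.5]
grip_width: -0.0
```

>>> play_rows(travel=[[0,0.05,0],[0,0.05,0]], rotation=[[0,0,0],[0,0,0]], claw=[0,0])

```text
time_s: 40.25
position: [0.5451, 0.062, 0.0223]
tool_rot: [[-0.005, 0.057, 0.998], [0.235, 0.97, -0.054], [-0.972, 0.235, -0.018]]
ft_force: [0.2, -4.8, -0.5]
grip_width: -0.0001
```

>>> play_rows(travel=[[0,-0.6,0],[0,-1.5,0],[-0.3,-1.5,0.5],[-0.5,-1.5,3],[-0.5,-1,3],[-0.5,-1,3],[-0.5,0,3],[-1.5,0,2],[-2,0,0],[-2,0,0],[0,0,0],[0,0,0]], rotation=[[0,0,0],[0,0,0],[0,0,0],[-0.05,0,0],[-0.05,0,0],[-0.05,0,0],[-0.05,0,0],[0,0,0],[0,0,0],[0,0,0],[0,0,0],[0,0,0]], claw=[0,0,0,0,0,0,0,0,0,0,0,0])

```text
time_s: 41.25
position: [0.4612, -0.0096, 0.1736]
tool_rot: [[-0.008, 0.06, 0.998], [0.038, 0.997, -0.06], [-0.999, 0.038, -0.01]]
ft_force: [0.5, 0.6, 0.3]
grip_width: -0.0002
```

```bash
python3 - <<'E'
from h import *
o=env.observe();print(o['time_s'],o['position'],o['ft_force'])
im,i=snap('side','s18');crop('s18',180,330,120,310,4,'s18c')
im,i=snap('top','t18');crop('t18',120,320,100,280,4,'t18c')
E
```

```text
41.25 [ 0.4612382  -0.00964696  0.17361173] [0.54561654 0.57817073 0.32611825]
```

View pics/s18c.png

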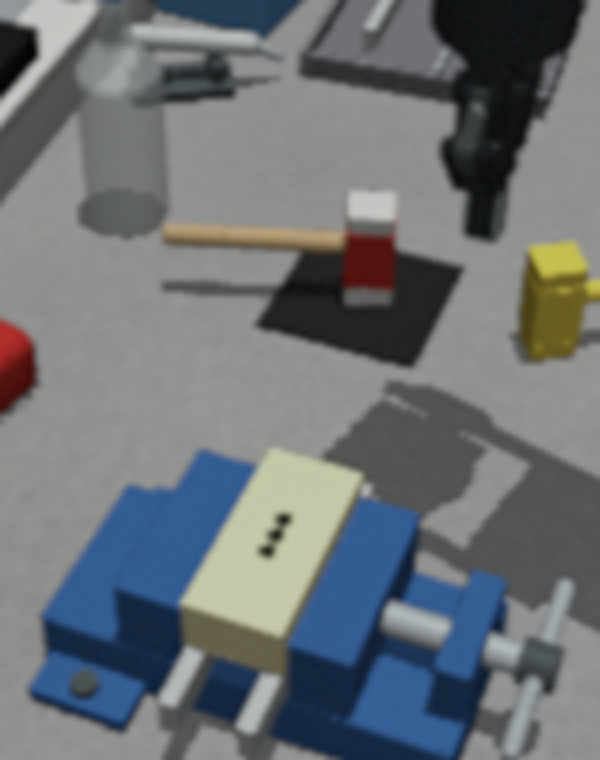

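View pics/t18c.png

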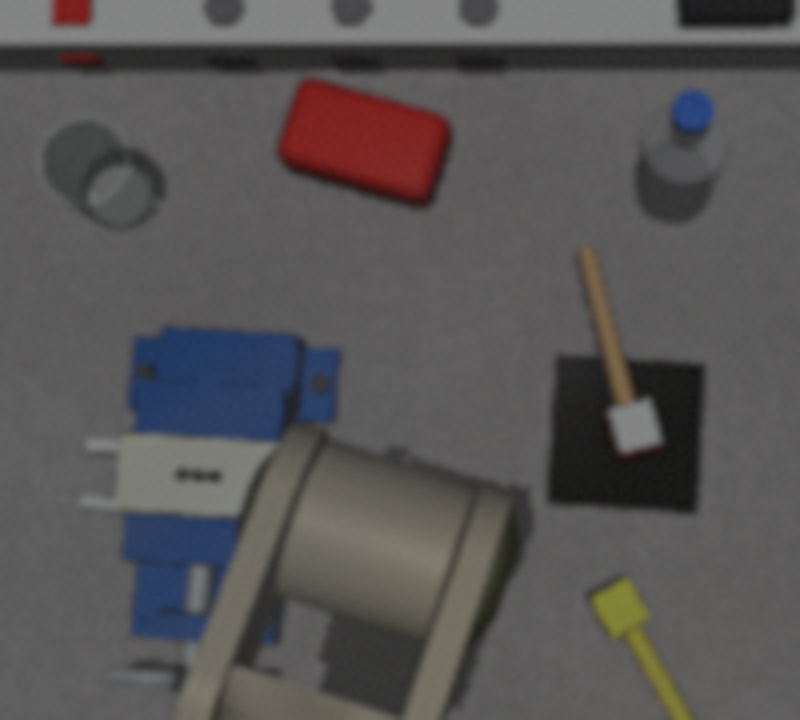

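```bash
python3 - <<'E'
from rig import env
print(env.close_job()); print(env.observe()['time_s'])
E
```

```text
the job is handed in; nothing more can be done
None
the job is handed in; nothing more can be done
```

I pressed the block flat, stood the mallet back on its pad, pushed both parallels in the right order and handed the job in at about 41 s. No verdict was reported.

- **First attempt failed its check:** I pressed both block ends down with 27–30 N until they stopped at about 100 mm. The front parallel still slid about 3–4 mm at about 1 N when I pushed it.
- **Second attempt:** I fetched the mallet again and pressed the left end and the right end with about 40 N each, then the middle with about 48 N. The mallet then went back on its pad.
- **Front parallel:** It held 3–4 N for about 0.5 s, but crept roughly 2 mm and eased from 4.2 N to 3.1 N. It is locked, but not by a wide margin. In all it has shifted about 6 mm, against the 30 mm allowed.
- **Back parallel:** It held 4–4.8 N and moved about 1 mm.
- **Last pictures:** The mallet is upright on the pad and the block is down. The bottle, tumbler and red case look untouched, and the gripper is clear of everything.
- **Not measured:** I could not measure the block's pressure on each parallel directly. I judged it from how hard each one resisted the push.
- **Disagreement:** The pictures showed the closed fingertips about 30 mm higher than the stated tool point. I lowered and tilted the gripper for the pushes to allow for that.

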